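# Rack the loose files, then trigger-check the grinder

### The job

Clear every loose file from the bench into the rack, one to a slot, each lying flat with its blade between the ribs and its handle on the bare ledge; only then check the grinder's safety paddle. Flip the lock-off lever fully forward, squeeze the paddle fully home against the barrel, keep it there for three seconds and let it spring out; then flip the lever fully back, squeeze the paddle against the lock for a second to prove that it is blocked, and let go. Leave everything else on the bench where it lies.

Things in the scene. Friction and masses are not known exactly. Their poses are not given: they have to be found in the camera images.
- file1_handle (a point): Centre (half-way up) of the pale wooden handle of a small flat file; the file may be absent. Handle: squared bar 65 mm long, 20 mm wide, 20 mm high, does not roll. x runs along the file from the handle to the blade's tip. The file weighs about 60 g and balances about 10 mm from here along x, within the handle.
- file1_tip (a point): Free end of that file's bare metal blade, 12 mm wide, 4 mm thick, 64 mm long, level with the middle of the handle; 96.5 mm from the handle's centre along the handle's x axis.
- file2_handle (a point): Centre (half-way up) of the pale wooden handle of a small square file; the file may be absent. Handle: squared bar 65 mm long, 20 mm wide, 20 mm high, does not roll. x runs along the file from the handle to the blade's tip. The file weighs about 60 g and balances about 10 mm from here along x, within the handle.
- file2_tip (a point): Free end of that file's bare metal blade, 6 mm square, 60 mm long, level with the middle of the handle; 92.5 mm from the handle's centre along the handle's x axis.
- file3_handle (a point): Centre (half-way up) of the pale wooden handle of a small pillar (narrow flat) file; the file may be absent. Handle: squared bar 65 mm long, 20 mm wide, 20 mm high, does not roll. x runs along the file from the handle to the blade's tip. The file weighs about 60 g and balances about 10 mm from here along x, within the handle.
- file3_tip (a point): Free end of that file's bare metal blade, 11 mm wide, 5 mm thick, 62 mm long, level with the middle of the handle; 94.5 mm from the handle's centre along the handle's x axis.
- file4_handle (a point): Centre (half-way up) of the pale wooden handle of a small round file; the file may be absent. Handle: squared bar 65 mm long, 20 mm wide, 20 mm high, does not roll. x runs along the file from the handle to the blade's tip. The file weighs about 60 g and balances about 10 mm from here along x, within the handle.
- file4_tip (a point): Free end of that file's bare metal blade, 7 mm in diameter, 58 mm long, level with the middle of the handle; 90.5 mm from the handle's centre along the handle's x axis.
- rack: Flat plywood file rack fixed to the bench. Origin: centre of its underside; x points from its bare ledge (x = -85 to +15 mm, nearer the robot) to its ribbed side. Base 170 mm (x) by 248 mm (y), 8 mm thick. Five ribs along x, 28 mm wide, 55 mm apart, stand from x = +15 to +80 mm, tops 26 mm above the bench; an end wall 32 mm high closes that side at x = 80 to 88 mm.
- rack_slots (a point): Middle of the rack, 18 mm above its underside (10 mm above its base), axes as the rack's. The ribs leave four slots 27 mm wide, centred at y = -82.5, -27.5, +27.5, +82.5 mm. A file lies with its blade in a slot, tip towards the end wall, joint of handle and blade near x = 0, so its handle's centre is near x = -32 mm at this height on the ledge. Any file in any slot, one to a slot.
- grinder: Straight hand grinder strapped level in a cradle fixed to the bench. Origin: on the bench under its middle; x forward along the barrel to the wheel, y to the paddle side, z up. Barrel 40 mm in diameter, axis 78 mm up; free all round from x = -97 to +55 mm, 46 mm clear below it to a cradle plate 100 mm wide, 12 mm thick. Cradle blocks at either end reach 104 mm up.
- paddle_press (a point): Outer face of the black paddle where it is best squeezed, at barrel-axis height. The paddle is a strip 127 mm long, 26 mm high, 6 mm thick on the barrel's +y side, hinged at its rear end 55 mm behind this point, its front standing off. Barrel and paddle together are 54 mm wide here at rest, 47 mm squeezed home. x along the paddle to the front, y outward.
- paddle (a joint): Paddle switch: 0 = sprung out, 0.12 rad = squeezed fully home against the barrel. Its spring needs about 4 N at the press point to start and 9 N to hold it home, and returns it when let go. With the lock-off lever back it moves only to about 0.05 rad, where the lever's stub meets the barrel and blocks it.
- lockoff_pivot (a point): Pivot (upright axis) of the lock-off lever on the outer face of the paddle, 50 mm ahead of the press point, at mid height. The lever is a grey tab 28 mm long, 6 mm thick and 22 mm high (upright) standing out sideways from the paddle.
- lockoff_tip (a point): Free end of the lock-off tab, at mid height.
- lockoff (a joint): Lock-off lever: 0 = back (locked; tab leans 0.65 rad to the rear of square with the paddle), 1.3 rad = fully forward (unlocked; tab leans 0.65 rad to the front, towards the wheel). It turns with about 0.02 N m of friction and stays where it is left; push it with a fingertip along the barrel.
- veeblock: Steel vee block, 28 mm square, 26 mm high, among the files; origin at the centre of its underside. To be left alone.
- tin: Metal tin, 64 mm in diameter, 50 mm high; origin at the centre of its underside. To be left alone.
- mouse: Black computer mouse, 100 x 58 x 30 mm; origin at the centre of its underside. To be left alone.
- coupon: Aluminium plate, 60 x 45 x 14 mm; origin at the centre of its underside. To be left alone.
- wrench: Double-ended steel wrench, about 166 mm long, 8 mm thick; origin at the centre of its underside. To be left alone.
Things that resemble listed ones, but are neither listed nor needed, are in the scene too. Leave any yellow look-alike of the part that bears file1_handle alone.

How it is judged:
By the outcome, as a careful person would: the job done as asked, in the order asked, and still so for the second after the job is handed in, with the robot touching nothing.
Of file1, file2, file3, file4 only 3 to 4 are there at a start; the rules pass over those that are not, and their reading is None.
At some moment in a run one of file1, file2, file3, file4 may be knocked a few centimetres aside while the robot is not near it.
Once in a run the grip may slacken for a moment while it holds something.
It also fails if it takes over 210 s, if anything falls off the work surface, if the arm or the gripper's body presses on something with over 40 N, if the wrist force passes 120 N, or if a joint passes its speed limit or range.

### The arm

A 7-joint arm with a two-finger parallel gripper is mounted at the origin on the work surface. World frame = base frame: x ahead of the robot, y to its left, z up, the work surface at z = 0. Lengths are in mm, angles in rad, forces in N, time in s.
With the tool pointing down it reaches from about 350 to 900 mm from the base axis. Payload 8.1 kg.
Tool frame: the origin (TCP) lies at the very end of the fingers, on their centre line; the grasp point (between the pads) lies 19 mm behind it; z points along the fingers, x is the direction in which the jaws open and shut, and the axes are right-handed (so a half turn about z gives the same grasp; the last joint's range is limited). The gripper opens to 85 mm and grips with 20 to 120 N. Pads are 22 mm wide; open, the fingers measure 114 mm over their backs; the gripper's body (76 mm by 85 mm) begins 54 mm behind the grasp point. The pads swing forward as they close: fully open they stand 13 mm farther back than shut.
Start: joints at [1.037, 0.434, 0.025, 1.573, -0.012, 1.134, -0.075], TCP at [260.978, -567.919, 231.323] pointing down, gripper open.
Joint ranges: [-2.62, 2.62], [-0.44, 2.09], [-1.27, 1.32], [0.08, 2.57], [-1.32, 4.46], [0.12, 2], [-2.74, 2.74]. Speed limits (rad/s): [2.22, 2.22, 3.01, 3.01, 3.14, 3.14, 3.14].

### API

Orientations are given as a unit quaternion [x, y, z, w].
In Python, from rig import sensors, eyes, workorder gives the robot as it stands.
- The arm moves only by the shell command python3 -m handwheel 'ROWS'. ROWS is JSON, a list of rows, each an object of numbers: "grip": the opening, from -1 (shut) to 1 (fully open), so that 0 is half open; "tx", "ty", "tz": the shift along the tool's x, y, z in mm; "wx", "wy", "wz": the turn, a rotation vector about the tool's x, y, z in rad. A call has 1 to 20 rows; each row is the pose to reach, as a shift and turn from the pose commanded when the call began, along the tool's axes at that moment; what a row does not reach only later rows make up. A row lasts 1/8 s, in which the tool goes at most 62.5 mm and 10.7 degrees, less where a joint would pass 70% of its speed; a pose out of reach is approached as far as the arm can. A call with a gripper value outside its range is refused whole. The fingers move at their own pace and stop on an object; the grip force is fixed at half the most. Time passes only in rows, so rows that repeat a pose let the fingers close. It gives the time, the measured TCP pose, the force and the opening at its end, in the units of the state.
- sensors.sense(): the state, without advancing time (a new reading comes with each control period).
- eyes.read_camera(name): name is "scene" or "top" or "wrist"; returns a dict with "pixels" (420x560x3 uint8, red, green, blue), "intrinsics" (3x3 intrinsics, pixels), "dist_coeffs" ([k1, k2, p1, p2, k3] as OpenCV has them; the pictures are not rectified), "xyz" and "rotation" of the camera in the world. Camera axes: x right, y down, z forward; pixel columns grow to the right and rows downward; lengths in mm; the calibration is good to about 2 mm. A picture is of the moment at which its call begins. There is no depth.
- workorder.job_done(): hands the job in, once; it reports no verdict.
The state is a dict: "clock": time; "joint_pos": joint angles; "qd": joint speeds; "tau": joint torques, N m; "position": TCP position; "tool_rot": TCP orientation; "wrist_force": force on the tool from outside, world axes, zero at the start; "wrist_torque": the same for the moment, N m; "grip_width": finger opening in mm.
Only numpy, scipy, OpenCV 4.12 (cv2) and the standard library are available. Lean on these libraries where they do the work, as an engineer would, in place of code of your own. Each camera call takes 0.05 s, during which the arm holds its last target.

## Working session

There is one attempt and no reset: what is moved stays moved. The work goes in short steps, Python scripts to look and compute and a shell command to move; the robot and the scene stay as the last step left them, time stands still between calls to the robot, and variables do not carry over. Pictures are saved under pics/ and viewed, and the job is handed in when it is done.

```bash
ls; mkdir -p pics
cat > h.py <<'E'
import numpy as np,cv2,json
from rig import sensors,eyes,workorder
def snap(n,f):
    c=eyes.read_camera(n); cv2.imwrite('pics/'+f,cv2.cvtColor(np.array(c['pixels'],dtype=np.uint8),cv2.COLOR_RGB2BGR))
    np.savez('pics/'+f[:-4]+'.npz',**{k:np.array(c[k]) for k in c}); return c
def load(f): return dict(np.load('pics/'+f+'.npz'))
def ray(c,uv):
    K=np.array(c['intrinsics'],float);d=np.array(c['dist_coeffs'],float)
    p=cv2.undistortPoints(np.array(uv,float).reshape(-1,1,2),K,d).reshape(-1,2)
    r=np.c_[p,np.ones(len(p))]
    return np.array(c['xyz'],float),r@np.array(c['rotation'],float).T
def onz(c,uv,z):
    o,r=ray(c,uv); return o+r*((z-o[2])/r[:,2])[:,None]
def proj(c,P):
    R=np.array(c['rotation'],float);t=-R.T@np.array(c['xyz'],float)
    return cv2.projectPoints(np.array(P,float).reshape(-1,1,3),cv2.Rodrigues(R.T)[0],t,np.array(c['intrinsics'],float),np.array(c['dist_coeffs'],float))[0].reshape(-1,2)
E
python3 - <<'E'
from h import *
s=sensors.sense();print(s)
for n in ('scene','top','wrist'):
    c=snap(n,n+'0.png');print(n,np.array(c['xyz']),np.array(c['rotation']).round(3).tolist(),np.array(c['intrinsics']).tolist(),c['dist_coeffs'])
E
```

```text
pics
{'clock': 0.0, 'joint_pos': array([ 1.03739694,  0.43522551,  0.02496446,  1.57410611, -0.01156954,
        1.13403044, -0.07510485]), 'qd': array([-0.00188653, -0.00107999, -0.00120885, -0.00164712,  0.00112776,
        0.00036533, -0.00067174]), 'tau': array([ 1.26430456e-03, -6.70472503e+01,  1.02537911e+00, -3.16208482e+01,
        1.53707602e-02,  1.25931285e-02, -2.31232718e-06]), 'position': array([ 260.72277788, -567.44724614,  230.52084439]), 'tool_rot': array([ 8.41886921e-01, -5.39653363e-01, -7.26348677e-04, -3.64160182e-04]), 'wrist_force': array([-0.35855741,  0.36670063,  0.55288565]), 'wrist_torque': array([ 0.01142867, -0.01983524, -0.03811333]), 'grip_width': 85.77691546435686}
scene [1044.32615623  -84.58567505  928.24208511] [0.779, 0.551, -0.178, -0.24] [[411.5577779796392, 0.0, 281.07098370838304], [0.0, 411.5577779796392, 209.25381871391505], [0.0, 0.0, 1.0]] [-0.03785261  0.          0.          0.          0.        ]
top [ 398.87562216   90.48739967 1233.45230823] [-0.702, 0.711, -0.023, 0.04] [[428.96411196235863, 0.0, 283.1796060960586], [0.0, 428.96411196235863, 217.32624113842323], [0.0, 0.0, 1.0]] [-0.06278975  0.          0.          0.          0.        ]
wrist [ 326.10130734 -539.18605029  372.48002071] [0.834, -0.534, -0.076, 0.118] [[300.46696395826655, 0.0, 280.68709728949284], [0.0, 300.46696395826655, 211.6226836739852], [0.0, 0.0, 1.0]] [0.02202723 0.         0.         0.         0.        ]
```

View pics/top0.png

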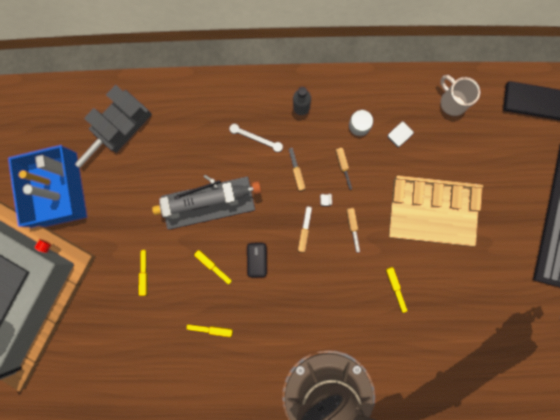

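View pics/scene0.png

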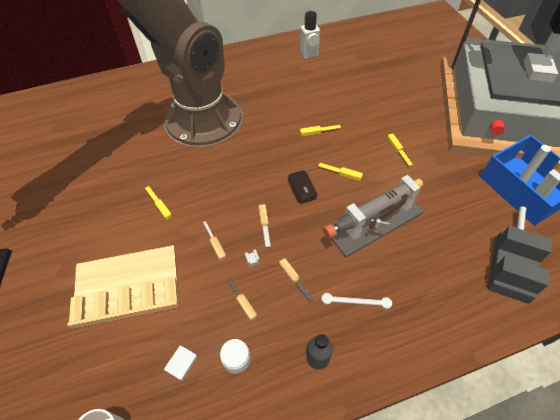

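View pics/wrist0.png

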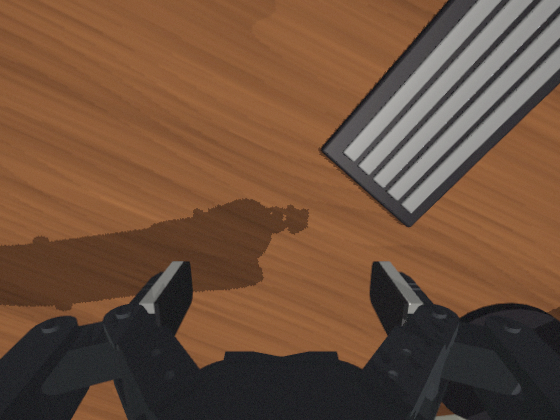

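Run:
```python
from h import *
im=cv2.imread('pics/top0.png')
a=cv2.resize(im[130:270,270:500],None,fx=3.4,fy=3.4,interpolation=cv2.INTER_CUBIC);cv2.imwrite('pics/t0a.png',a)
a=cv2.resize(im[160:240,140:270],None,fx=6,fy=6,interpolation=cv2.INTER_CUBIC);cv2.imwrite('pics/t0b.png',a)
im=cv2.imread('pics/scene0.png')
a=cv2.resize(im[165:265,310:440],None,fx=6,fy=6,interpolation=cv2.INTER_CUBIC);cv2.imwrite('pics/s0b.png',a)
```

```text
(no output)
```

View pics/t0a.png

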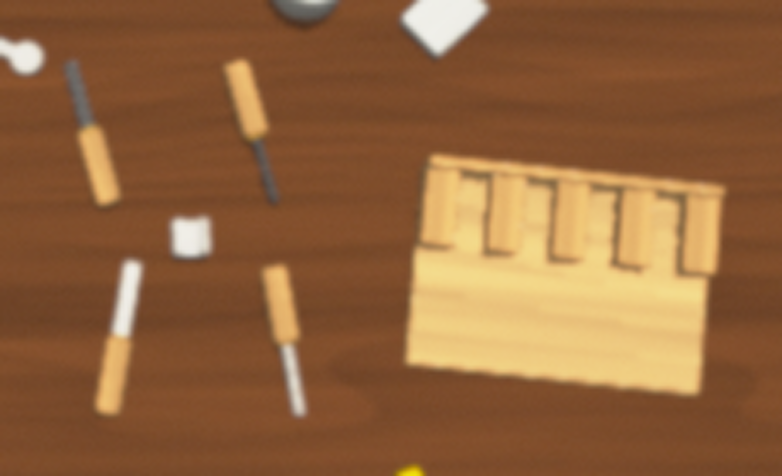

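View pics/t0b.png

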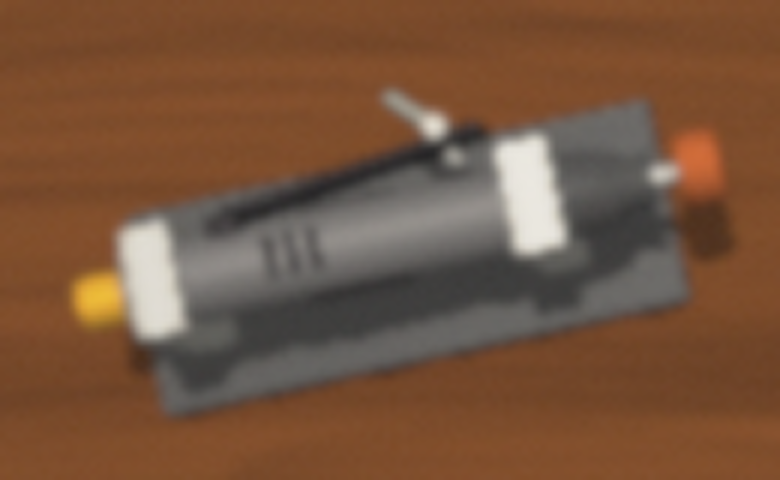

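View pics/s0b.png

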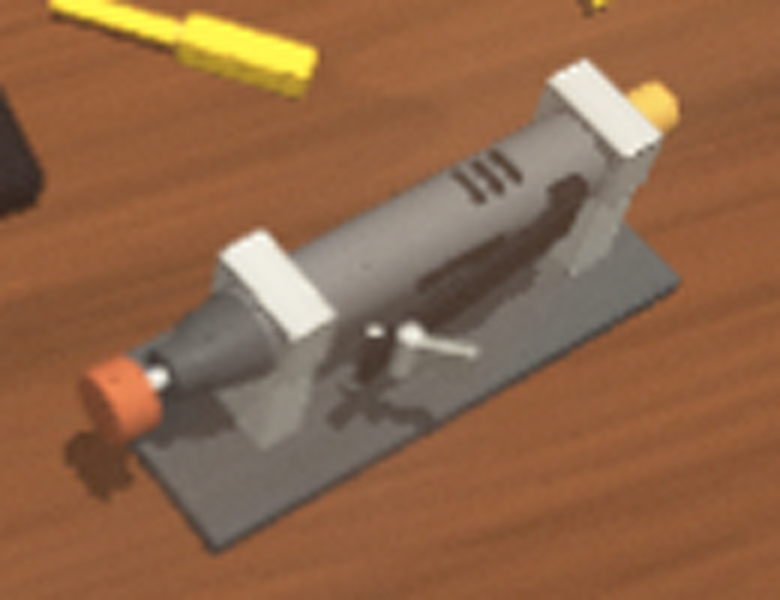

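```bash
cat >> h.py <<'E'
def woodblobs(c,z=17,amin=60):
    im=np.array(c['pixels'],np.uint8);hsv=cv2.cvtColor(im,cv2.COLOR_RGB2HSV)
    m=((hsv[...,0]>=11)&(hsv[...,0]<=22)&(hsv[...,1]>80)&(hsv[...,1]<195)&(hsv[...,2]>150)).astype(np.uint8)
    out=[]
    n,l,st,ce=cv2.connectedComponentsWithStats(m)
    for i in range(1,n):
        if st[i,4]>=amin:
            ys,xs=np.where(l==i);P=onz(c,np.c_[xs,ys],z)[:,:2];mu=P.mean(0)
            w,v=np.linalg.eigh(np.cov(P.T));out.append((ce[i].round(1),st[i,4],mu.round(1),np.degrees(np.arctan2(v[1,1],v[0,1])).round(1),(np.sqrt(12*w)).round(1)))
    return out,m
E
python3 - <<'E'
from h import *
for n in ('top0','scene0'):
    c=load(n);o,m=woodblobs(c);cv2.imwrite('pics/m_%s.png'%n,m*255)
    print(n)
    for b in o:print(*b)
E
```

```text
Traceback (most recent call last):
  File "h.py", line 24, in woodblobs
    ys,xs=np.where(l==i);P=onz(c,np.c_[xs,ys],z)[:,:2];mu=P.mean(0)
                           ~~~^^^^^^^^^^^^^^^^^^
  File "h.py", line 13, in onz
    o,r=ray(c,uv); return o+r*((z-o[2])/r[:,2])[:,None]
        ~~~^^^^^^
  File "h.py", line 11, in ray
    return np.array(c['xyz'],float),r@np.array(c['rotation'],float).T
                                    ~^~~~~~~~~~~~~~~~~~~~~~~~~~~~~~~~
ValueError: matmul: Input operand 1 has a mismatch in its core dimension 0, with gufunc signature (n?,k),(k,m?)->(n?,m?) (size 4 is different from 3)
```

```bash
sed -i "s/np.array(c\['rotation'\],float)/rot(c)/" h.py
cat >> h.py <<'E'
from scipy.spatial.transform import Rotation as Ro
def rot(c): return Ro.from_quat(np.array(c['rotation'],float)).as_matrix()
E
python3 - <<'E'
from h import *
print(proj(load('top0'),[[0,0,0],[400,0,0]]))
for n in ('top0','scene0'):
    c=load(n);o,m=woodblobs(c);cv2.imwrite('pics/m_%s.png'%n,m*255)
    print(n)
    for b in o:print(*b)
E
```

```text
[[327.50742054 397.32109567]
 [324.94226308 254.81230203]]
top0
[342.2 158.3] 186 [676.1 -54.3] -166.0 [22.7 68.3]
[298.7 178.1] 182 [620.5  71.8] -165.0 [22.7 66.3]
[435.3 210.4] 5466 [ 521.6 -316.4] 86.2 [182.8 251.3]
[ 48.5 278.9] 2267 [339.1 804.2] -176.9 [250.9 492.1]
[156.  209.3] 70 [536.7 484.9] 95.3 [24.7 25. ]
[352.3 219. ] 190 [500.3 -78.4] -171.9 [22.3 68. ]
[302.9 239.5] 192 [444.1  62.7] 168.9 [23.1 66.7]
scene0
[506.7  22.5] 582 [-111.2 1264.6] 179.6 [102.4 275.3]
[450.3  21.6] 80 [-187.8 1051. ] 93.6 [ 31.3 173. ]
[417.   36.1] 71 [-143.4  872.5] 95.5 [ 15.9 133.4]
[447.1  35.1] 138 [-110.6  986.4] 91.9 [ 31.  132.9]
[354.1  41.6] 218 [-191.5  629.7] 93.4 [ 31.5 265.1]
[327.4  62. ] 277 [-109.1  484.7] 88.6 [ 30.5 198.1]
[372.   60.2] 102 [-63.9 640.4] 88.3 [ 21.7 148.5]
[465.7 121. ] 1204 [313.6 780.6] 165.5 [145.  446.4]
[285.9  65. ] 104 [-144.2  338.1] 94.9 [ 18.2 137. ]
[267.2  83.6] 107 [-68.4 242.7] 87.8 [ 19.9 143. ]
[329.1  91.3] 320 [ 41.9 426.7] 89.2 [ 24.2 253.1]
[326.8 105. ] 398 [102.3 393.2] 93.7 [ 42.6 294. ]
[416.1  97.6] 244 [169.1 686.9] 93.5 [ 24.7
[... 2054 characters left out ...]
.6] 114 [ 687.1 -158. ] 88.1 [  7.6 107.6]
[434.4 342.5] 245 [896.4 315.1] 91.3 [  6.4 246.5]
[512.8 343.8] 887 [959.1 477.1] 89.1 [ 30.3 204.1]
[447.7 351.5] 651 [923.7 332.3] 92.5 [ 18.9 238.2]
[275.7 345.9] 278 [785. -18.] 86.1 [ 16.7 144.3]
[122.7 358. ] 1038 [ 700.  -341.6] 93.8 [ 30.2 221.2]
[205.7 361.5] 274 [ 766.5 -171.8] 97.4 [21.4 66.2]
[264.9 373.9] 61 [833.3 -58.9] 97.7 [ 5.8 54.2]
[270.3 384.1] 187 [856.7 -54.3] 92.4 [  6. 153.]
[152.9 379.2] 91 [ 765.7 -286.6] 90.8 [ 6.  79.8]
[166.2 381.7] 69 [ 779.8 -260.9] 88.3 [11.7 47.3]
[ 33.7 403.8] 98 [ 734.6 -533.2] 91.1 [  4.2 109.2]
[199.4 410. ] 238 [ 856.9 -206.8] 90.0 [  8.5 120.8]
[333.1 415.4] 134 [955.9  45.4] 85.4 [10.2 51.4]
```

View pics/m_top0.png

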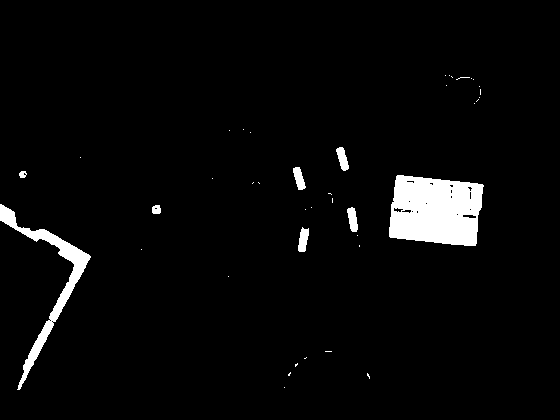

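Run:
```python
from h import *
c=load('top0');o,m=woodblobs(c)
n,l,st,ce=cv2.connectedComponentsWithStats(m)
i=[k for k in range(1,n) if st[k,4]>5000][0]
# bottom edge of the ledge: per column the lowest pixel
x0,y0,w,h=st[i,:4]
def line(P):
    P=np.array(P,float);mu=np.median(P,0);
    v=cv2.fitLine(P.astype(np.float32),cv2.DIST_HUBER,0,0.01,0.01).ravel();return v
cols=range(x0+6,x0+w-8)
B=[[u,np.where(l[:,u]==i)[0].max()+.5] for u in cols]
T=[[u,np.where(l[:,u]==i)[0].min()-.5] for u in cols]
for nm,P,z in (('bottom',B,8),('top',T,32)):
    W=onz(c,P,z);v=line(W[:,:2]);print(nm,v.round(3),'ang',np.degrees(np.arctan2(v[1],v[0])).round(2),'x at y=-316:',v[2]+(-316-v[3])*v[0]/v[1])
rows=range(y0+12,y0+h-14)
for nm,f,z in (('left',min,8),('right',max,8)):
    P=[[f(np.where(l[r]==i)[0])+(-.5 if f is min else .5),r] for r in range(212,234)]
    W=onz(c,P,z);v=line(W[:,:2]);print(nm,v.round(3),'ang',np.degrees(np.arctan2(v[1],v[0])).round(2))
```

```text
bottom [ 1.18000e-01  9.93000e-01  4.31468e+02 -3.13482e+02] ang 83.23 x at y=-316: 431.16922
top [ 1.19000e-01  9.93000e-01  6.10856e+02 -3.16839e+02] ang 83.17 x at y=-316: 610.95636
left [ 9.90000e-01 -1.41000e-01  4.89301e+02 -1.85708e+02] ang -8.11
right [ 9.99000e-01 -5.20000e-02  4.83061e+02 -4.40072e+02] ang -2.99
```

```bash
cat >> h.py <<'E'
def yaw():
    R=Ro.from_quat(sensors.sense()['tool_rot']).as_matrix();return np.degrees(np.arctan2(R[1,0],R[0,0])),R
def plan(x,y,z,psi):
    s=sensors.sense();R=Ro.from_quat(s['tool_rot']).as_matrix()
    t=R.T@(np.array([x,y,z])-np.array(s['position']))
    p=np.radians(psi);Rt=np.array([[np.cos(p),np.sin(p),0],[np.sin(p),-np.cos(p),0],[0,0,-1]])
    w=Ro.from_matrix(R.T@Rt).as_rotvec()
    print('t',t.round(1),'w',w.round(3),'rows>=%d'%int(np.ceil(max(np.linalg.norm(t)/62.5,np.degrees(np.linalg.norm(w))/10.7))),'clock',s['clock'],'j',np.array(s['joint_pos']).round(2),'g',round(s['grip_width'],1),'pos',np.array(s['position']).round(1),'yaw',yaw()[0].round(2))
E
python3 -c "
from h import *
plan(450,-316,250,-96.8)"
```

```text
t [-149.6 -277.   -19.1] w [0.    0.001 0.549] rows>=6 clock 0.15 j [ 1.04  0.44  0.03  1.57 -0.01  1.13 -0.08] g 85.7 pos [ 260.8 -567.6  230.7] yaw -65.32
```

```bash
python3 -m handwheel '[{"grip":0.2,"tx":-150,"ty":-277,"tz":-20,"wz":0.55},{"grip":0.2,"tx":-150,"ty":-277,"tz":-20,"wz":0.55},{"grip":0.2,"tx":-150,"ty":-277,"tz":-20,"wz":0.55},{"grip":0.2,"tx":-150,"ty":-277,"tz":-20,"wz":0.55},{"grip":0.2,"tx":-150,"ty":-277,"tz":-20,"wz":0.55},{"grip":0.2,"tx":-150,"ty":-277,"tz":-20,"wz":0.55},{"grip":0.2,"tx":-150,"ty":-277,"tz":-20,"wz":0.55},{"grip":0.2,"tx":-150,"ty":-277,"tz":-20,"wz":0.55},{"grip":0.2,"tx":-150,"ty":-277,"tz":-20,"wz":0.55}]'; python3 -c "
from h import *
c=snap('wrist','w1.png');plan(450,-316,250,-96.8)"
```

```text
t [-149.7 -276.9  -19. ] w [0.    0.001 0.549] rows>=6 clock 0.2 j [ 1.04  0.43  0.02  1.57 -0.01  1.13 -0.08] g 85.6 pos [ 260.9 -567.7  230.8] yaw -65.32schema error: expected keys grip, tx, ty, tz, wx, wy, wz
```

View pics/w1.png

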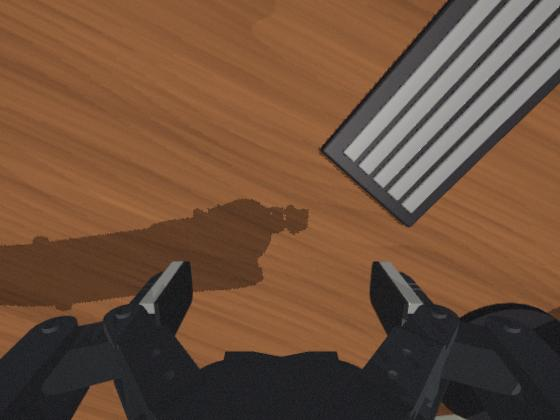

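```bash
python3 -m handwheel '[{"grip":0.2,"tx":-150,"ty":-277,"tz":-20,"wx":0,"wy":0,"wz":0.55},{"grip":0.2,"tx":-150,"ty":-277,"tz":-20,"wx":0,"wy":0,"wz":0.55},{"grip":0.2,"tx":-150,"ty":-277,"tz":-20,"wx":0,"wy":0,"wz":0.55},{"grip":0.2,"tx":-150,"ty":-277,"tz":-20,"wx":0,"wy":0,"wz":0.55},{"grip":0.2,"tx":-150,"ty":-277,"tz":-20,"wx":0,"wy":0,"wz":0.55},{"grip":0.2,"tx":-150,"ty":-277,"tz":-20,"wx":0,"wy":0,"wz":0.55},{"grip":0.2,"tx":-150,"ty":-277,"tz":-20,"wx":0,"wy":0,"wz":0.55},{"grip":0.2,"tx":-150,"ty":-277,"tz":-20,"wx":0,"wy":0,"wz":0.55},{"grip":0.2,"tx":-150,"ty":-277,"tz":-20,"wx":0,"wy":0,"wz":0.55}]'; python3 -c "
from h import *
c=snap('wrist','w1.png');plan(450,-316,250,-96.8)"
```

```text
clock: 1.32
position: [448.9, -317.5, 251.2]
tool_rot: [-0.663, 0.749, 0.0, -0.0]
wrist_force: [0.4, 0.6, 0.5]
grip_width: 50.8
t [-1.3 -0.7  1.2] w [ 0.    -0.    -0.003] rows>=1 clock 1.375 j [ 0.49  0.3   0.03  1.73 -0.01  1.11 -1.17] g 51.4 pos [ 449.2 -317.2  251.2] yaw -96.97
```

View pics/w1.png

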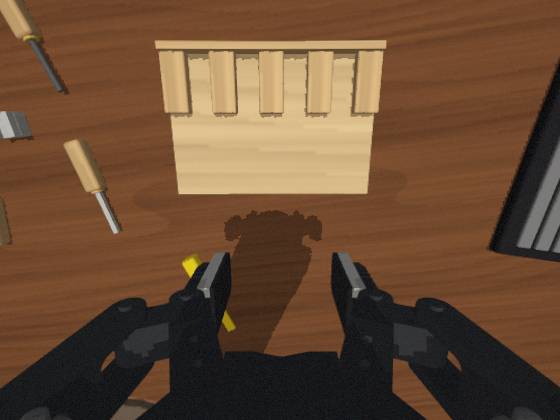

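Run:
```python
from h import *
c=load('w1')
for z,P in ((8,[[178,194.5],[368.5,194]]),(32,[[156.5,41],[386,41]]),(26,[[163,114],[188,113],[211,113],[237,112.5],[259,113],[285,113],[308,112.5],[333,112.5],[357,112],[381,112]])):
    W=onz(c,P,z)[:,:2];print(z,W.round(1).tolist());d=W[-1]-W[0];print(np.hypot(*d),np.degrees(np.arctan2(-d[1],-d[0])))
for b in woodblobs(c)[0]:print(*b)
```

```text
8 [[448.8, -183.0], [419.3, -430.6]]
249.4093616812972 83.19322258492414
32 [[620.0, -206.1], [590.6, -448.7]]
244.38990942109578 83.0822919077015
26 [[547.7, -193.4], [545.4, -222.2], [542.3, -248.5], [539.3, -278.5], [535.7, -303.7], [532.1, -333.6], [529.4, -360.1], [525.8, -388.8], [522.9, -416.3], [519.4, -443.7]]
251.98048939261218 83.5601455557892
[14.6 18.4] 668 [661.2 -56.1] -164.6 [17.9 35.8]
[270.1  44.3] 1943 [ 606.1 -325.7] 83.1 [  8.3 263.2]
[173.5  81.4] 1516 [ 581.4 -210.3] 172.9 [28.1 65.1]
[277.6 124.2] 26485 [ 519. -323.] 90.2 [158.8 234.8]
[ 81.7 166.1] 836 [499.7 -76.8] -171.2 [19.  65.4]
```

```bash
python3 -c "
from h import *
plan(452,61,140,-101.1)"
```

```text
t [-375.8   43.1  111.1] w [ 0.    -0.     0.072] rows>=7 clock 1.375 j [ 0.49  0.3   0.03  1.73 -0.01  1.11 -1.17] g 51.4 pos [ 449.2 -317.2  251.2] yaw -96.97
```

```bash
python3 -m handwheel '[{"grip":0.2,"tx":-376,"ty":43,"tz":111,"wx":0,"wy":0,"wz":0.072},{"grip":0.2,"tx":-376,"ty":43,"tz":111,"wx":0,"wy":0,"wz":0.072},{"grip":0.2,"tx":-376,"ty":43,"tz":111,"wx":0,"wy":0,"wz":0.072},{"grip":0.2,"tx":-376,"ty":43,"tz":111,"wx":0,"wy":0,"wz":0.072},{"grip":0.2,"tx":-376,"ty":43,"tz":111,"wx":0,"wy":0,"wz":0.072},{"grip":0.2,"tx":-376,"ty":43,"tz":111,"wx":0,"wy":0,"wz":0.072},{"grip":0.2,"tx":-376,"ty":43,"tz":111,"wx":0,"wy":0,"wz":0.072},{"grip":0.2,"tx":-376,"ty":43,"tz":111,"wx":0,"wy":0,"wz":0.072},{"grip":0.2,"tx":-376,"ty":43,"tz":111,"wx":0,"wy":0,"wz":0.072}]'; python3 -c "
from h import *
c=snap('wrist','w2.png')
for b in woodblobs(c)[0]:print(*b)
plan(452,61,5,-101.1)"
```

```text
clock: 2.5
position: [452.4, 60.9, 140.5]
tool_rot: [-0.636, 0.772, -0.0, -0.0]
wrist_force: [0.2, 0.6, 0.2]
grip_width: 51.0
[251.8  19.4] 2077 [602.7  53.5] 82.3 [27.6 81.5]
[205.6  28.3] 130 [603.8  89.9] 89.7 [ 5.4 18.7]
[391.2  40.7] 341 [567.5 -50.5] 90.3 [ 3.6 61.6]
[14.7 61.8] 1282 [608.1 243.3] 174.9 [22.5 34.7]
[189.9  48. ] 358 [592.9 105.7] 89.8 [ 3.7 59.5]
[421.   45.1] 159 [559.8 -73.1] 89.2 [ 3.  47.7]
[368.7  56.4] 82 [560.1 -32.2] 89.4 [ 2.4 27.2]
[265.8  68.7] 438 [567.2  50. ] 90.5 [ 5.1 75. ]
[241.6  87.5] 738 [557.3  72.3] 88.4 [ 6.9 75.4]
[455.8  83.7] 73 [526.2 -98.9] 93.1 [ 4.1 18.2]
[443.7 129.8] 2888 [491.3 -88.2] -135.9 [47.4 93.6]
[346.3 104.3] 1043 [528. -10.] 90.6 [ 9.1 90.1]
[555.6 134.2] 366 [ 469.4 -178.8] 178.7 [ 6.7 41.7]
[248.6 203.5] 5185 [460.4  89. ] 87.3 [ 46.2 276.4]
[473.9 196.2] 695 [ 428.3 -112. ] 84.3 [14.1 48.1]
[398.9 218.8] 3322 [419.7 -44.4] 83.2 [ 29.8 141.3]
[535.4 220.8] 178 [ 394.2 -165.7] 90.1 [ 3.8 44.2]
[113.9 234.3] 1274 [455.6 218.1] 90.1 [  8.2 151.5]
[482.1 242. ] 1043 [ 382.1 -118.3] 90.8 [  9.6 114.2]
[374.  243.7] 65 [399.5 -19.6] 90.6 [ 3.  27.6]
[506.3 260.5] 67 [ 358.6 -140.6] 89.7 [ 2.6 30.6]
[439.8 280.9] 1436 [348.4 -77.8] 88.4 [ 15.3 130.6]
[ 81.8 301. ] 337 [394.5 272.7] 90.4 [ 5.3 72.1]
[456.9 298.9] 74 [325.2 -93.6] 94.9 [ 4.5 22.9]
[ 90.4 306.9] 114 [386.4 266.8] 91.1 [ 3.2 52.9]
[472.8 308.7] 60 [ 311.1 -108.6] 95.0 [ 3.4 24.3]
[226.  321.8] 85 [342.8 138.5] 171.4 [10.1 14.7]
[230.1 337.9] 150 [323.2 139. ] 78.2 [ 9.2 25.6]
t [ -0.2   0.5 135.6] w [-0.001 -0.001 -0.   ] rows>=3 clock 2.55 j [-0.11  0.28 -0.17  2.07  0.07  0.79 -2.09] g 51.5 pos [452.4  60.8 140.6] yaw -101.11
```

View pics/w2.png

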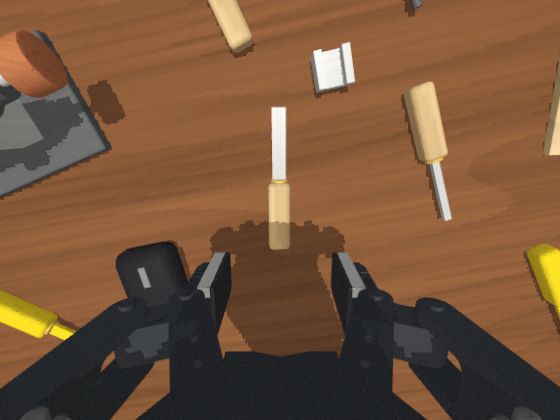

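```bash
python3 -c "
from h import *
c=load('w2');print(onz(c,[[279,182],[279.5,249],[279,107]],10).round(1), onz(c,[[269,240],[289,240],[269.5,190],[288.5,190]],20).round(1))"
```

```text
[[473.5  57.5  10. ]
 [408.3  69.9  10. ]
 [537.1  45.   10. ]] [[423.2  76.9  20. ]
 [419.7  58.6  20. ]
 [469.8  66.8  20. ]
 [466.6  50.2  20. ]]
```

```bash
python3 -m handwheel '[{"grip":0.2,"tx":-0.5,"ty":1,"tz":60,"wx":0,"wy":0,"wz":0},{"grip":0.2,"tx":-0.5,"ty":1,"tz":110,"wx":0,"wy":0,"wz":0},{"grip":0.2,"tx":-0.5,"ty":1,"tz":125,"wx":0,"wy":0,"wz":0},{"grip":0.2,"tx":-0.5,"ty":1,"tz":134,"wx":0,"wy":0,"wz":0},{"grip":0.2,"tx":-0.5,"ty":1,"tz":134,"wx":0,"wy":0,"wz":0},{"grip":-1,"tx":-0.5,"ty":1,"tz":134,"wx":0,"wy":0,"wz":0},{"grip":-1,"tx":-0.5,"ty":1,"tz":134,"wx":0,"wy":0,"wz":0},{"grip":-1,"tx":-0.5,"ty":1,"tz":134,"wx":0,"wy":0,"wz":0},{"grip":-1,"tx":-0.5,"ty":1,"tz":134,"wx":0,"wy":0,"wz":0},{"grip":-1,"tx":-0.5,"ty":1,"tz":134,"wx":0,"wy":0,"wz":0},{"grip":-1,"tx":-0.5,"ty":1,"tz":134,"wx":0,"wy":0,"wz":0},{"grip":-1,"tx":-0.5,"ty":1,"tz":134,"wx":0,"wy":0,"wz":0}]'; python3 -c "
from h import *
c=snap('wrist','w3.png');plan(451,61,130,-101.1)"
```

```text
clock: 4.05
position: [451.9, 63.2, 7.4]
tool_rot: [-0.636, 0.771, -0.001, 0.001]
wrist_force: [-1.1, -0.7, 8.4]
grip_width: 18.6
t [   2.3    0.3 -122.6] w [-0.002  0.     0.002] rows>=2 clock 4.1 j [-0.15  0.51 -0.13  2.19  0.15  0.45 -2.17] g 18.5 pos [451.9  63.2   7.4] yaw -100.96
```

View pics/w3.png

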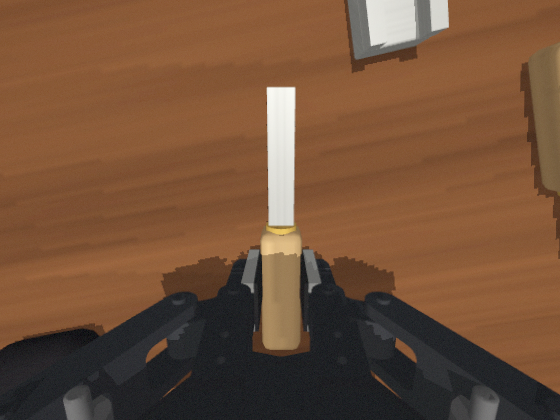

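```bash
python3 -c "
from h import *
c=load('w3');R=yaw()[1];p=np.array(sensors.sense()['position'])
for u,z in (([281,230],14),([281,89],12),([281,349],20)):
    w=onz(c,[u],z)[0];print(w.round(1),(R.T@(w-p)).round(1))
plan(451,61,130,-101.1)"; python3 -m handwheel '[{"grip":-1,"tx":0,"ty":0,"tz":-40,"wx":0,"wy":0,"wz":0},{"grip":-1,"tx":0,"ty":0,"tz":-80,"wx":0,"wy":0,"wz":0},{"grip":-1,"tx":0,"ty":0,"tz":-120,"wx":0,"wy":0,"wz":0},{"grip":-1,"tx":0,"ty":0,"tz":-120,"wx":0,"wy":0,"wz":0}]'; python3 -c "
from h import *
c=snap('wrist','w4.png');plan(494.6-0,-230,130,-96.85)"
```

```text
[474.9  57.8  14. ] [  0.9 -23.6  -6.6]
[536.4  45.9  12. ] [  0.8 -86.3  -4.5]
[413.5  69.6  20. ] [  1.   38.9 -12.7]
t [   2.3    0.3 -122.6] w [-0.002  0.     0.002] rows>=2 clock 4.1 j [-0.15  0.51 -0.13  2.19  0.15  0.45 -2.17] g 18.5 pos [451.9  63.2   7.4] yaw -100.96
clock: 4.6
position: [453.3, 63.6, 129.4]
tool_rot: [-0.636, 0.771, -0.002, 0.003]
wrist_force: [-0.3, -0.2, -1.4]
grip_width: 18.4
t [279.9 -97.5  -2.2] w [-0.004  0.001 -0.072] rows>=5 clock 4.65 j [-0.11  0.3  -0.18  2.09  0.08  0.76 -2.1 ] g 18.6 pos [452.2  63.3 127.8] yaw -100.97
```

View pics/w4.png

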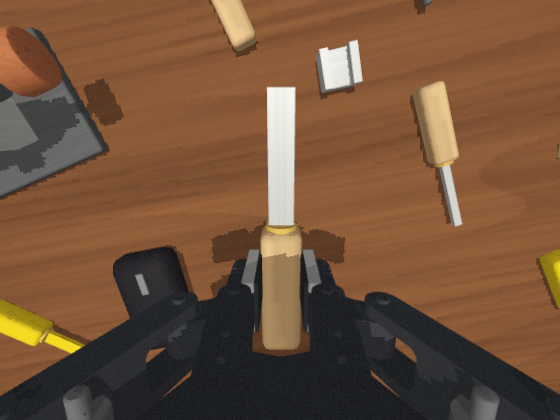

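```bash
python3 -c "
from h import *
plan(485.7,-395.3,75,-96.85)"
```

```text
t [ 443.9 -120.    52.6] w [-0.004  0.001 -0.072] rows>=8 clock 4.65 j [-0.11  0.3  -0.18  2.09  0.08  0.76 -2.1 ] g 18.6 pos [452.2  63.3 127.8] yaw -100.97
```

```bash
python3 -m handwheel '[{"grip":-1,"tx":50,"ty":-14,"tz":0,"wx":0,"wy":0,"wz":-0.01},{"grip":-1,"tx":100,"ty":-27,"tz":0,"wx":0,"wy":0,"wz":-0.02},{"grip":-1,"tx":150,"ty":-41,"tz":0,"wx":0,"wy":0,"wz":-0.03},{"grip":-1,"tx":200,"ty":-54,"tz":0,"wx":0,"wy":0,"wz":-0.04},{"grip":-1,"tx":250,"ty":-68,"tz":0,"wx":0,"wy":0,"wz":-0.05},{"grip":-1,"tx":300,"ty":-81,"tz":0,"wx":0,"wy":0,"wz":-0.06},{"grip":-1,"tx":350,"ty":-95,"tz":0,"wx":0,"wy":0,"wz":-0.07},{"grip":-1,"tx":400,"ty":-108,"tz":20,"wx":0,"wy":0,"wz":-0.072},{"grip":-1,"tx":430,"ty":-118,"tz":40,"wx":0,"wy":0,"wz":-0.072},{"grip":-1,"tx":444,"ty":-120,"tz":52,"wx":0,"wy":0,"wz":-0.072},{"grip":-1,"tx":444,"ty":-120,"tz":52,"wx":0,"wy":0,"wz":-0.072},{"grip":-1,"tx":444,"ty":-120,"tz":52,"wx":0,"wy":0,"wz":-0.072}]'; python3 -c "
from h import *
c=snap('wrist','w5.png');plan(485.7,-395.3,17,-96.85)"
```

```text
clock: 6.15
position: [485.2, -393.7, 74.6]
tool_rot: [-0.664, 0.747, 0.0, 0.0]
wrist_force: [0.4, 0.4, -1.3]
grip_width: 18.5
t [ 1.4 -0.4 58. ] w [-0.001  0.001  0.002] rows>=1 clock 6.2 j [ 0.64  0.59 -0.06  1.73  0.04  0.82 -1.13] g 18.3 pos [ 485.5 -393.8   75. ] yaw -96.72
```

View pics/w5.png

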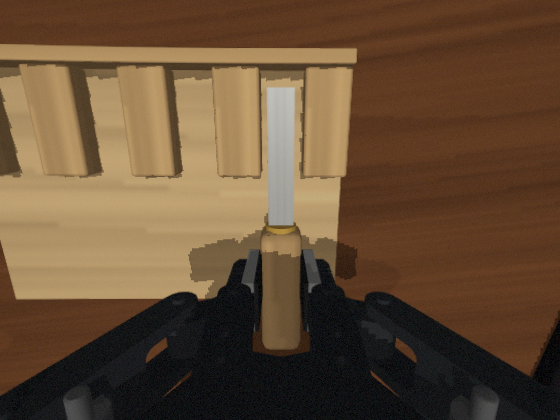

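```bash
python3 -m handwheel '[{"grip":-1,"tx":1,"ty":0,"tz":25,"wx":0,"wy":0,"wz":0},{"grip":-1,"tx":1,"ty":0,"tz":45,"wx":0,"wy":0,"wz":0},{"grip":-1,"tx":1,"ty":0,"tz":54,"wx":0,"wy":0,"wz":0},{"grip":-1,"tx":1,"ty":0,"tz":58,"wx":0,"wy":0,"wz":0},{"grip":-1,"tx":1,"ty":0,"tz":58.5,"wx":0,"wy":0,"wz":0},{"grip":-1,"tx":1,"ty":0,"tz":58.5,"wx":0,"wy":0,"wz":0},{"grip":-0.2,"tx":1,"ty":0,"tz":58.5,"wx":0,"wy":0,"wz":0},{"grip":-0.2,"tx":1,"ty":0,"tz":58.5,"wx":0,"wy":0,"wz":0},{"grip":-0.2,"tx":1,"ty":0,"tz":58.5,"wx":0,"wy":0,"wz":0},{"grip":-0.2,"tx":1,"ty":0,"tz":57,"wx":0,"wy":0,"wz":0}]'; python3 -c "
from h import *
c=snap('wrist','w6.png');plan(485.7,-395.3,120,-96.85)"
```

```text
clock: 7.45
position: [484.4, -396.5, 17.3]
tool_rot: [-0.664, 0.748, 0.0, -0.0]
wrist_force: [-0.5, -0.9, -0.5]
grip_width: 34.0
t [  -1.4   -1.  -102.4] w [-0. -0.  0.] rows>=2 clock 7.5 j [ 0.64  0.67 -0.05  1.76  0.05  0.71 -1.13] g 33.9 pos [ 484.6 -396.6   17.6] yaw -96.84
```

View pics/w6.png

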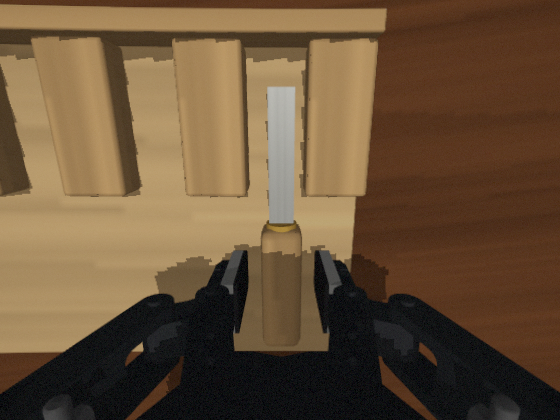

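```bash
python3 -m handwheel '[{"grip":-0.2,"tx":0,"ty":0,"tz":-50,"wx":0,"wy":0,"wz":0},{"grip":0,"tx":0,"ty":0,"tz":-110,"wx":0,"wy":0,"wz":0},{"grip":0.2,"tx":0,"ty":0,"tz":-130,"wx":0,"wy":0,"wz":0}]'; python3 -c "
from h import *
c=snap('top','t2.png')
for b in woodblobs(c)[0]:print(*b)
plan(629.2,74.1,140,-75)"
```

```text
clock: 7.88
position: [486.1, -397.7, 151.5]
tool_rot: [-0.664, 0.748, -0.003, 0.001]
wrist_force: [0.5, -0.1, -0.4]
grip_width: 51.1
[342.2 158.3] 189 [676.2 -54.3] -165.9 [23.1 67.9]
[298.8 178. ] 188 [620.7  71.7] -165.2 [23.3 66.5]
[433.9 209.8] 5070 [ 523.3 -312.4] 88.8 [184.7 246.5]
[ 48.5 279.5] 2309 [337.2 804. ] -177.3 [250.7 493.6]
[156.1 209.1] 73 [537.2 484.8] 169.9 [24.5 25.5]
[352.4 219. ] 196 [500.2 -78.7] -171.5 [23.  68.1]
t [-485.8  -85.4   11.6] w [-0.006 -0.005 -0.381] rows>=8 clock 7.925 j [ 0.64  0.51 -0.06  1.66  0.03  0.97 -1.12] g 51.4 pos [ 486.5 -398.   152.8] yaw -96.84
```

View pics/t2.png

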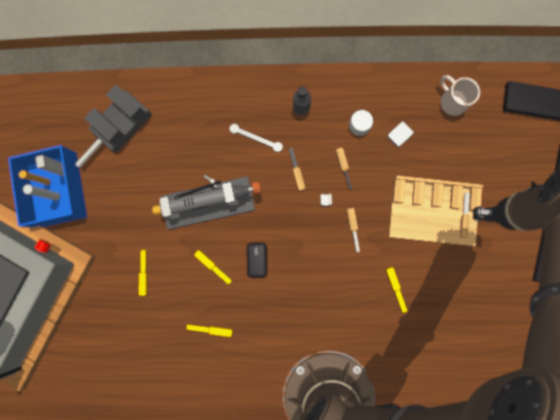

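```bash
python3 -m handwheel '[{"grip":0.2,"tx":-486,"ty":-85,"tz":0,"wx":0,"wy":0,"wz":-0.38},{"grip":0.2,"tx":-486,"ty":-85,"tz":0,"wx":0,"wy":0,"wz":-0.38},{"grip":0.2,"tx":-486,"ty":-85,"tz":0,"wx":0,"wy":0,"wz":-0.38},{"grip":0.2,"tx":-486,"ty":-85,"tz":0,"wx":0,"wy":0,"wz":-0.38},{"grip":0.2,"tx":-486,"ty":-85,"tz":0,"wx":0,"wy":0,"wz":-0.38},{"grip":0.2,"tx":-486,"ty":-85,"tz":0,"wx":0,"wy":0,"wz":-0.38},{"grip":0.2,"tx":-486,"ty":-85,"tz":0,"wx":0,"wy":0,"wz":-0.38},{"grip":0.2,"tx":-486,"ty":-85,"tz":0,"wx":0,"wy":0,"wz":-0.38},{"grip":0.2,"tx":-486,"ty":-85,"tz":12,"wx":0,"wy":0,"wz":-0.38},{"grip":0.2,"tx":-486,"ty":-85,"tz":12,"wx":0,"wy":0,"wz":-0.38}]'; python3 -c "
from h import *
c=snap('wrist','w7.png');plan(629.2,74.1,8,-75)"
```

```text
clock: 9.18
position: [625.6, 75.2, 133.7]
tool_rot: [0.793, -0.609, -0.001, 0.001]
wrist_force: [-0.1, -1.3, -0.6]
grip_width: 51.4
t [  0.8  -3.4 126.3] w [ 0.002 -0.001 -0.002] rows>=3 clock 9.225 j [-0.06  0.55 -0.22  1.65  0.14  0.96 -1.63] g 51.3 pos [626.   74.2 134.3] yaw -75.13
```

View pics/w7.png

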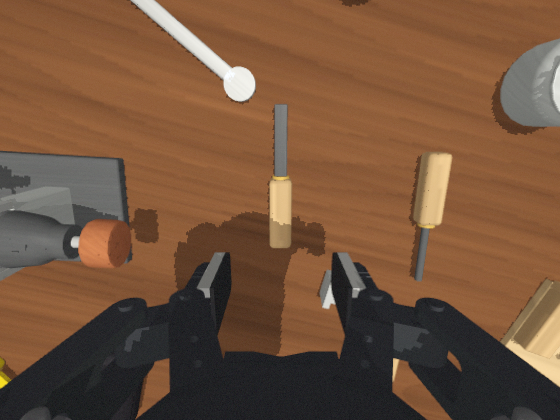

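```bash
python3 -m handwheel '[{"grip":0.2,"tx":0,"ty":-2,"tz":60,"wx":0,"wy":0,"wz":0},{"grip":0.2,"tx":0,"ty":-3,"tz":105,"wx":0,"wy":0,"wz":0},{"grip":0.2,"tx":0,"ty":-3,"tz":120,"wx":0,"wy":0,"wz":0},{"grip":0.2,"tx":0,"ty":-3,"tz":125,"wx":0,"wy":0,"wz":0},{"grip":0.2,"tx":0,"ty":-3,"tz":125,"wx":0,"wy":0,"wz":0},{"grip":-1,"tx":0,"ty":-3,"tz":125,"wx":0,"wy":0,"wz":0},{"grip":-1,"tx":0,"ty":-3,"tz":125,"wx":0,"wy":0,"wz":0},{"grip":-1,"tx":0,"ty":-3,"tz":125,"wx":0,"wy":0,"wz":0},{"grip":-1,"tx":0,"ty":-3,"tz":125,"wx":0,"wy":0,"wz":0},{"grip":-1,"tx":0,"ty":-3,"tz":125,"wx":0,"wy":0,"wz":0},{"grip":-1,"tx":0,"ty":-3,"tz":125,"wx":0,"wy":0,"wz":0}]'; python3 -c "
from h import *
c=snap('wrist','w8.png');plan(629.2,74.1,130,-75)
c=load('w8');R=yaw()[1];p=np.array(sensors.sense()['position'])"
```

```text
clock: 10.6
position: [630.5, 76.8, 11.8]
tool_rot: [0.793, -0.609, 0.001, -0.001]
wrist_force: [-1.7, -0.3, 7.4]
grip_width: 18.0
t [   2.3    1.7 -118.1] w [-0.002 -0.    -0.001] rows>=2 clock 10.65 j [-0.08  0.7  -0.19  1.73  0.19  0.73 -1.68] g 18.4 pos [630.5  76.8  11.9] yaw -75.06
```

View pics/w8.png

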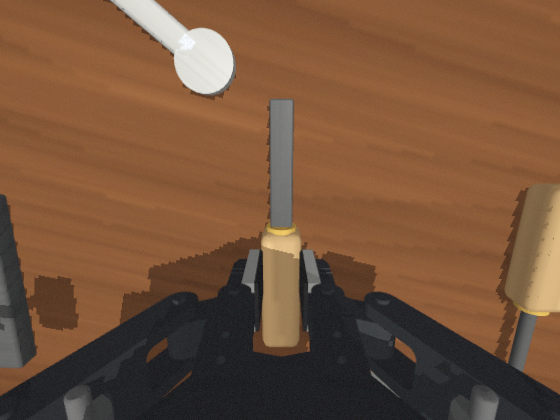

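```bash
python3 -m handwheel '[{"grip":-1,"tx":0,"ty":0,"tz":-40,"wx":0,"wy":0,"wz":0},{"grip":-1,"tx":0,"ty":0,"tz":-80,"wx":0,"wy":0,"wz":0},{"grip":-1,"tx":0,"ty":0,"tz":-110,"wx":0,"wy":0,"wz":0},{"grip":-1,"tx":0,"ty":0,"tz":-110,"wx":0,"wy":0,"wz":0}]'; python3 -c "
from h import *
plan(492.2,-341,78,-96.85)"
```

```text
clock: 11.15
position: [631.4, 77.1, 123.6]
tool_rot: [0.793, -0.609, 0.002, -0.002]
wrist_force: [-0.1, -0.3, -0.5]
grip_width: 18.9
t [368.1 242.6  44.4] w [-0.006  0.001  0.38 ] rows>=8 clock 11.15 j [-0.06  0.56 -0.22  1.66  0.14  0.93 -1.64] g 18.9 pos [631.4  77.1 123.6] yaw -75.06
```

```bash
python3 -m handwheel '[{"grip":-1,"tx":41,"ty":27,"tz":0,"wx":0,"wy":0,"wz":0.04},{"grip":-1,"tx":82,"ty":54,"tz":0,"wx":0,"wy":0,"wz":0.08},{"grip":-1,"tx":123,"ty":81,"tz":0,"wx":0,"wy":0,"wz":0.13},{"grip":-1,"tx":164,"ty":108,"tz":0,"wx":0,"wy":0,"wz":0.17},{"grip":-1,"tx":205,"ty":135,"tz":0,"wx":0,"wy":0,"wz":0.21},{"grip":-1,"tx":246,"ty":162,"tz":0,"wx":0,"wy":0,"wz":0.25},{"grip":-1,"tx":287,"ty":189,"tz":0,"wx":0,"wy":0,"wz":0.3},{"grip":-1,"tx":328,"ty":216,"tz":10,"wx":0,"wy":0,"wz":0.34},{"grip":-1,"tx":355,"ty":233,"tz":30,"wx":0,"wy":0,"wz":0.38},{"grip":-1,"tx":368,"ty":242.5,"tz":44,"wx":0,"wy":0,"wz":0.38},{"grip":-1,"tx":368,"ty":242.5,"tz":44,"wx":0,"wy":0,"wz":0.38},{"grip":-1,"tx":368,"ty":242.5,"tz":44,"wx":0,"wy":0,"wz":0.38}]'; python3 -c "
from h import *
c=snap('wrist','w9.png');plan(492.2,-341,19,-96.85)"
```

```text
clock: 12.65
position: [491.3, -339.5, 76.6]
tool_rot: [-0.665, 0.747, 0.0, 0.001]
wrist_force: [0.8, 0.9, -0.1]
grip_width: 18.0
t [ 1.4 -0.7 57.9] w [-0.001  0.001  0.003] rows>=1 clock 12.7 j [ 0.58  0.56 -0.09  1.8   0.06  0.79 -1.23] g 17.9 pos [ 491.6 -339.6   76.9] yaw -96.67
```

View pics/w9.png

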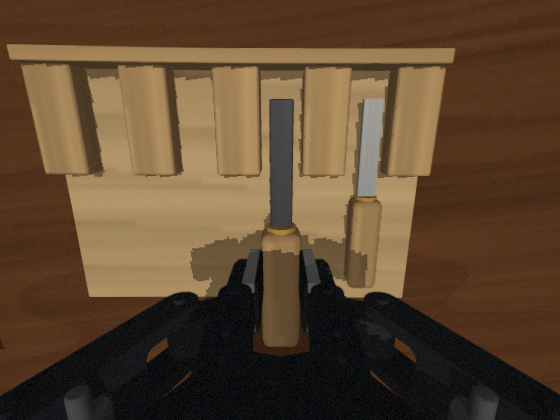

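Good alignment: held blade at col 281 sits between rib edges; the first file lies properly in slot 4. Lowering and releasing.

```bash
python3 -m handwheel '[{"grip":-1,"tx":1,"ty":0,"tz":25,"wx":0,"wy":0,"wz":0},{"grip":-1,"tx":1,"ty":0,"tz":45,"wx":0,"wy":0,"wz":0},{"grip":-1,"tx":1,"ty":0,"tz":53,"wx":0,"wy":0,"wz":0},{"grip":-1,"tx":1,"ty":0,"tz":57,"wx":0,"wy":0,"wz":0},{"grip":-1,"tx":1,"ty":0,"tz":57,"wx":0,"wy":0,"wz":0}]'; python3 -m handwheel '[{"grip":-0.2,"tx":0,"ty":0,"tz":1,"wx":0,"wy":0,"wz":0},{"grip":-0.2,"tx":0,"ty":0,"tz":1,"wx":0,"wy":0,"wz":0},{"grip":-0.2,"tx":0,"ty":0,"tz":0,"wx":0,"wy":0,"wz":0},{"grip":-0.2,"tx":0,"ty":0,"tz":-1,"wx":0,"wy":0,"wz":0}]';python3 -c "
from h import *
c=snap('wrist','w10.png');plan(492.2,-341,150,-96.85)"
```

```text
clock: 13.32
position: [490.9, -342.2, 20.2]
tool_rot: [-0.664, 0.748, -0.001, 0.0]
wrist_force: [0.2, 0.5, -0.4]
grip_width: 17.7
clock: 13.82
position: [490.1, -342.5, 20.4]
tool_rot: [-0.664, 0.748, -0.0, 0.0]
wrist_force: [0.1, -0.7, 0.1]
grip_width: 34.1
t [  -1.7   -1.9 -129.5] w [-0. -0.  0.] rows>=3 clock 13.875 j [ 0.57  0.64 -0.08  1.83  0.07  0.68 -1.24] g 34.4 pos [ 490.2 -342.5   20.5] yaw -96.84
```

View pics/w10.png

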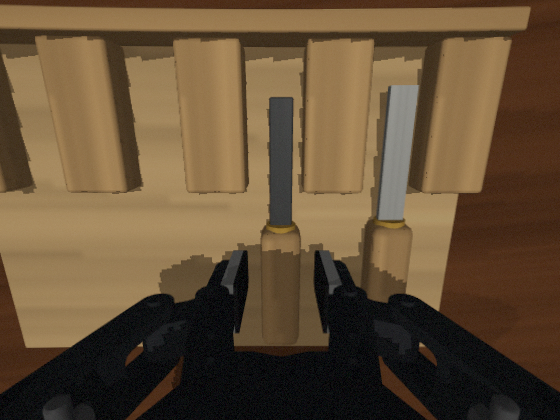

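```bash
python3 -m handwheel '[{"grip":-0.2,"tx":0,"ty":0,"tz":-50,"wx":0,"wy":0,"wz":0},{"grip":0,"tx":0,"ty":0,"tz":-110,"wx":0,"wy":0,"wz":0},{"grip":0.2,"tx":0,"ty":0,"tz":-130,"wx":0,"wy":0,"wz":0}]'; python3 -c "
from h import *
plan(491.2,-79.3,140,58)"
```

```text
clock: 14.25
position: [491.7, -343.4, 154.3]
tool_rot: [-0.664, 0.748, -0.003, 0.001]
wrist_force: [1.4, -0.1, -0.2]
grip_width: 51.1
t [-262.2   32.    13.6] w [ 2.000e-03 -8.000e-03 -2.703e+00] rows>=15 clock 14.25 j [ 0.58  0.47 -0.09  1.73  0.05  0.94 -1.21] g 51.1 pos [ 491.7 -343.4  154.3] yaw -96.84
```

```bash
python3 -m handwheel '[{"grip":0.2,"tx":-262,"ty":32,"tz":10,"wx":0,"wy":0,"wz":-0.5},{"grip":0.2,"tx":-262,"ty":32,"tz":10,"wx":0,"wy":0,"wz":-1},{"grip":0.2,"tx":-262,"ty":32,"tz":10,"wx":0,"wy":0,"wz":-1.5},{"grip":0.2,"tx":-262,"ty":32,"tz":10,"wx":0,"wy":0,"wz":-2},{"grip":0.2,"tx":-262,"ty":32,"tz":10,"wx":0,"wy":0,"wz":-2},{"grip":0.2,"tx":-262,"ty":32,"tz":10,"wx":0,"wy":0,"wz":-2},{"grip":0.2,"tx":-262,"ty":32,"tz":10,"wx":0,"wy":0,"wz":-2.3},{"grip":0.2,"tx":-262,"ty":32,"tz":10,"wx":0,"wy":0,"wz":-2.5},{"grip":0.2,"tx":-262,"ty":32,"tz":10,"wx":0,"wy":0,"wz":-2.7},{"grip":0.2,"tx":-262,"ty":32,"tz":10,"wx":0,"wy":0,"wz":-2.7},{"grip":0.2,"tx":-262,"ty":32,"tz":10,"wx":0,"wy":0,"wz":-2.7},{"grip":0.2,"tx":-262,"ty":32,"tz":10,"wx":0,"wy":0,"wz":-2.7},{"grip":0.2,"tx":-262,"ty":32,"tz":10,"wx":0,"wy":0,"wz":-2.7},{"grip":0.2,"tx":-262,"ty":32,"tz":10,"wx":0,"wy":0,"wz":-2.7},{"grip":0.2,"tx":-262,"ty":32,"tz":10,"wx":0,"wy":0,"wz":-2.7},{"grip":0.2,"tx":-262,"ty":32,"tz":10,"wx":0,"wy":0,"wz":-2.7}]'; python3 -c "
from h import *
plan(491.2,-79.3,140,98.5)"
```

```text
clock: 16.25
position: [489.4, -78.7, 140.3]
tool_rot: [0.875, 0.483, -0.0, -0.0]
wrist_force: [0.1, -0.7, 0.0]
grip_width: 51.5
t [0.4 1.9 0.3] w [-0.   -0.   -0.71] rows>=4 clock 16.25 j [ 0.66  0.45 -0.8   1.95  0.41  0.91  0.66] g 51.5 pos [489.4 -78.7 140.3] yaw 57.8
```

```bash
python3 -m handwheel '[{"grip":0.2,"tx":0,"ty":2,"tz":0,"wx":0,"wy":0,"wz":-0.2},{"grip":0.2,"tx":0,"ty":2,"tz":0,"wx":0,"wy":0,"wz":-0.4},{"grip":0.2,"tx":0,"ty":2,"tz":0,"wx":0,"wy":0,"wz":-0.55},{"grip":0.2,"tx":0,"ty":2,"tz":0,"wx":0,"wy":0,"wz":-0.7},{"grip":0.2,"tx":0,"ty":2,"tz":0,"wx":0,"wy":0,"wz":-0.71},{"grip":0.2,"tx":0,"ty":2,"tz":0,"wx":0,"wy":0,"wz":-0.71}]'; python3 -c "
from h import *
c=snap('wrist','w11.png')
plan(491.2,-79.3,9,98.5)"
```

```text
clock: 17.0
position: [491.1, -79.6, 140.3]
tool_rot: [0.654, 0.756, -0.0, 0.0]
wrist_force: [0.0, 0.6, -0.0]
grip_width: 51.3
t [2.000e-01 1.000e-01 1.313e+02] w [-0.     0.    -0.003] rows>=3 clock 17.05 j [ 0.77  0.52 -0.98  1.93  0.53  0.97  1.26] g 51.3 pos [491.2 -79.5 140.3] yaw 98.35
```

View pics/w11.png

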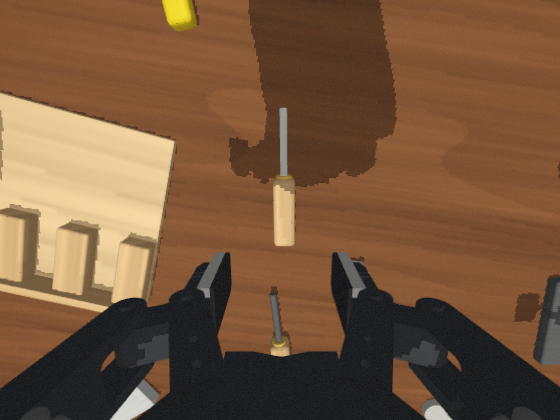

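```bash
python3 -c "
from h import *
c=load('w11');R=yaw()[1];p=np.array(sensors.sense()['position'])
for u,z in (([284,177],14),([284,108],12),([284.5,246],20),([284,177],10)):
    w=onz(c,[u],z)[0];print(w.round(1),(R.T@(w-p)).round(1))
c=load('w2')
w=onz(c,[[279,182]],14)[0];print(w)"
```

```text
[466.7 -81.2  14. ] [  1.9 -24.5 126.3]
[408.7 -89.9  12. ] [  1.7 -83.1 128.3]
[530.2 -71.3  20. ] [  2.5  39.8 120.3]
[467.3 -81.1  10. ] [  2.  -23.8 130.3]
[474.18604101  57.38421997  14.        ]
```

```bash
python3 -m handwheel '[{"grip":0.2,"tx":2,"ty":0,"tz":60,"wx":0,"wy":0,"wz":0},{"grip":0.2,"tx":2,"ty":0,"tz":105,"wx":0,"wy":0,"wz":0},{"grip":0.2,"tx":2,"ty":0,"tz":125,"wx":0,"wy":0,"wz":0},{"grip":0.2,"tx":2,"ty":0,"tz":131,"wx":0,"wy":0,"wz":0},{"grip":0.2,"tx":2,"ty":0,"tz":131,"wx":0,"wy":0,"wz":0},{"grip":-1,"tx":2,"ty":0,"tz":131,"wx":0,"wy":0,"wz":0},{"grip":-1,"tx":2,"ty":0,"tz":131,"wx":0,"wy":0,"wz":0},{"grip":-1,"tx":2,"ty":0,"tz":131,"wx":0,"wy":0,"wz":0},{"grip":-1,"tx":2,"ty":0,"tz":131,"wx":0,"wy":0,"wz":0},{"grip":-1,"tx":2,"ty":0,"tz":131,"wx":0,"wy":0,"wz":0},{"grip":-1,"tx":2,"ty":0,"tz":131,"wx":0,"wy":0,"wz":0}]'; python3 -c "
from h import *
c=snap('wrist','w12.png');plan(491,-79,130,98.5)"
```

```text
clock: 18.42
position: [491.5, -77.7, 10.4]
tool_rot: [0.653, 0.758, 0.0, 0.001]
wrist_force: [-2.4, -0.4, 8.2]
grip_width: 18.3
t [  -1.3   -0.5 -119.6] w [0.002 0.001 0.   ] rows>=2 clock 18.475 j [ 0.63  0.69 -0.8   2.05  0.76  0.73  1.06] g 18.0 pos [491.5 -77.7  10.4] yaw 98.52
```

View pics/w12.png

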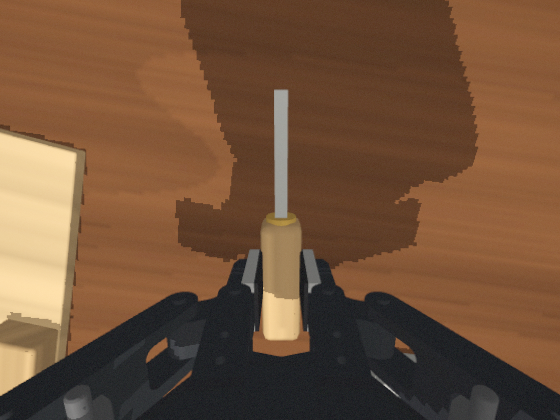

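```bash
python3 -m handwheel '[{"grip":-1,"tx":0,"ty":0,"tz":-40,"wx":0,"wy":0,"wz":0},{"grip":-1,"tx":0,"ty":0,"tz":-80,"wx":0,"wy":0,"wz":0},{"grip":-1,"tx":0,"ty":0,"tz":-120,"wx":0,"wy":0,"wz":0},{"grip":-1,"tx":0,"ty":0,"tz":-120,"wx":0,"wy":0,"wz":0}]'; python3 -c "
from h import *
plan(470,-200,130,-50)"
```

```text
clock: 18.98
position: [492.8, -77.5, 132.3]
tool_rot: [0.653, 0.758, 0.001, 0.002]
wrist_force: [0.3, -0.2, -0.8]
grip_width: 18.1
t [-117.8  -40.6    2.4] w [ 0.004 -0.006  2.592] rows>=14 clock 18.975 j [ 0.76  0.53 -0.97  1.95  0.54  0.95  1.24] g 18.1 pos [492.8 -77.5 132.3] yaw 98.5
```

```bash
python3 -m handwheel '[{"grip":-1,"tx":-20,"ty":-7,"tz":0,"wx":0,"wy":0,"wz":0.18},{"grip":-1,"tx":-40,"ty":-14,"tz":0,"wx":0,"wy":0,"wz":0.36},{"grip":-1,"tx":-60,"ty":-21,"tz":0,"wx":0,"wy":0,"wz":0.54},{"grip":-1,"tx":-80,"ty":-28,"tz":0,"wx":0,"wy":0,"wz":0.72},{"grip":-1,"tx":-100,"ty":-35,"tz":0,"wx":0,"wy":0,"wz":0.9},{"grip":-1,"tx":-118,"ty":-40,"tz":0,"wx":0,"wy":0,"wz":1.08},{"grip":-1,"tx":-118,"ty":-40,"tz":0,"wx":0,"wy":0,"wz":1.26},{"grip":-1,"tx":-118,"ty":-40,"tz":0,"wx":0,"wy":0,"wz":1.44},{"grip":-1,"tx":-118,"ty":-40,"tz":0,"wx":0,"wy":0,"wz":1.62},{"grip":-1,"tx":-118,"ty":-40,"tz":0,"wx":0,"wy":0,"wz":1.8},{"grip":-1,"tx":-118,"ty":-40,"tz":0,"wx":0,"wy":0,"wz":1.98},{"grip":-1,"tx":-118,"ty":-40,"tz":0,"wx":0,"wy":0,"wz":2.16},{"grip":-1,"tx":-118,"ty":-40,"tz":0,"wx":0,"wy":0,"wz":2.34},{"grip":-1,"tx":-118,"ty":-40,"tz":0,"wx":0,"wy":0,"wz":2.5},{"grip":-1,"tx":-118,"ty":-40,"tz":0,"wx":0,"wy":0,"wz":2.59},{"grip":-1,"tx":-118,"ty":-40,"tz":0,"wx":0,"wy":0,"wz":2.59}]'; python3 -c "
from h import *
plan(494.4,-286,78,-96.85)"
```

```text
clock: 20.98
position: [468.3, -200.1, 128.7]
tool_rot: [0.907, -0.421, -0.001, 0.0]
wrist_force: [0.1, 0.5, -0.8]
grip_width: 18.5
t [82.5 35.4 50.7] w [0.001 0.    0.821] rows>=5 clock 20.975 j [ 0.54  0.39 -0.31  1.95  0.16  0.82 -0.73] g 18.5 pos [ 468.3 -200.1  128.7] yaw -49.82
```

```bash
python3 -m handwheel '[{"grip":-1,"tx":20,"ty":9,"tz":0,"wx":0,"wy":0,"wz":0.16},{"grip":-1,"tx":40,"ty":18,"tz":0,"wx":0,"wy":0,"wz":0.33},{"grip":-1,"tx":60,"ty":27,"tz":0,"wx":0,"wy":0,"wz":0.5},{"grip":-1,"tx":82,"ty":35,"tz":0,"wx":0,"wy":0,"wz":0.66},{"grip":-1,"tx":82,"ty":35,"tz":20,"wx":0,"wy":0,"wz":0.82},{"grip":-1,"tx":82,"ty":35,"tz":40,"wx":0,"wy":0,"wz":0.82},{"grip":-1,"tx":82,"ty":35,"tz":51,"wx":0,"wy":0,"wz":0.82},{"grip":-1,"tx":82,"ty":35,"tz":51,"wx":0,"wy":0,"wz":0.82},{"grip":-1,"tx":82,"ty":35,"tz":51,"wx":0,"wy":0,"wz":0.82}]'; python3 -c "
from h import *
c=snap('wrist','w13.png')
plan(494.4,-286,19,-96.85)"
```

```text
clock: 22.1
position: [495.3, -285.6, 78.9]
tool_rot: [-0.664, 0.748, -0.0, 0.0]
wrist_force: [0.1, 0.3, -0.4]
grip_width: 18.1
t [ 0.4  1.  60. ] w [-0.001 -0.     0.001] rows>=1 clock 22.15 j [ 0.49  0.52 -0.08  1.86  0.06  0.76 -1.32] g 18.1 pos [ 495.4 -285.7   79. ] yaw -96.82
```

View pics/w13.png

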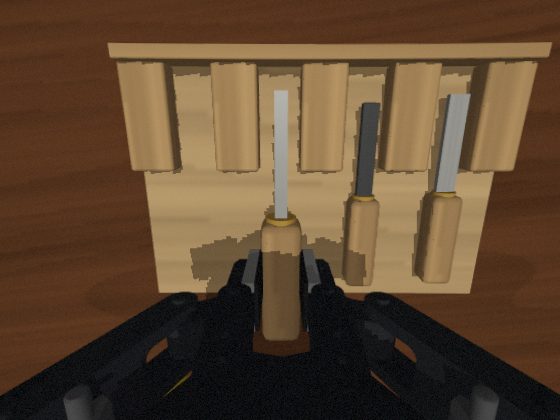

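```bash
python3 -m handwheel '[{"grip":-1,"tx":0,"ty":1,"tz":25,"wx":0,"wy":0,"wz":0},{"grip":-1,"tx":0,"ty":1,"tz":45,"wx":0,"wy":0,"wz":0},{"grip":-1,"tx":0,"ty":1,"tz":55,"wx":0,"wy":0,"wz":0},{"grip":-1,"tx":0,"ty":1,"tz":59.5,"wx":0,"wy":0,"wz":0},{"grip":-1,"tx":0,"ty":1,"tz":60,"wx":0,"wy":0,"wz":0},{"grip":-1,"tx":0,"ty":1,"tz":60,"wx":0,"wy":0,"wz":0}]'; python3 -m handwheel '[{"grip":-0.2,"tx":0,"ty":0,"tz":0,"wx":0,"wy":0,"wz":0},{"grip":-0.2,"tx":0,"ty":0,"tz":0,"wx":0,"wy":0,"wz":0},{"grip":-0.2,"tx":0,"ty":0,"tz":0,"wx":0,"wy":0,"wz":0},{"grip":-0.2,"tx":0,"ty":0,"tz":-1,"wx":0,"wy":0,"wz":0},{"grip":-0.2,"tx":0,"ty":0,"tz":-50,"wx":0,"wy":0,"wz":0},{"grip":0,"tx":0,"ty":0,"tz":-110,"wx":0,"wy":0,"wz":0},{"grip":0.2,"tx":0,"ty":0,"tz":-130,"wx":0,"wy":0,"wz":0},{"grip":0.2,"tx":0,"ty":0,"tz":-130,"wx":0,"wy":0,"wz":0}]';python3 -c "
from h import *
c=snap('wrist','w14.png');c=snap('top','t3.png')
for b in woodblobs(c)[0]:print(*b)
plan(660,-58,150,58)"
```

```text
clock: 22.9
position: [494.3, -285.5, 18.9]
tool_rot: [-0.664, 0.748, -0.0, 0.0]
wrist_force: [-0.1, 0.1, -0.5]
grip_width: 18.2
clock: 23.9
position: [495.0, -285.8, 150.2]
tool_rot: [-0.664, 0.748, -0.002, 0.001]
wrist_force: [-1.0, -0.9, -0.0]
grip_width: 51.2
[342.2 158.3] 190 [676.1 -54.4] -165.7 [23.3 67.9]
[427.  211.1] 3709 [ 519.9 -292.6] 56.6 [190.7 238.6]
[ 48.5 279.7] 2333 [336.8 804.1] -177.4 [250.4 494.4]
[156.  209.1] 76 [537.1 485.2] -176.0 [24.8 25.9]
t [-245.3 -138.3   -2.5] w [-0.000e+00  1.000e-03 -2.702e+00] rows>=15 clock 24.0 j [ 0.5   0.43 -0.09  1.8   0.05  0.91 -1.3 ] g 51.3 pos [ 493.5 -285.1  147.6] yaw -96.83
```

View pics/w14.png

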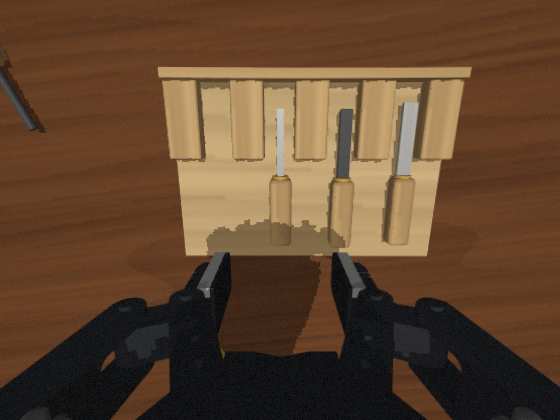

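View pics/t3.png

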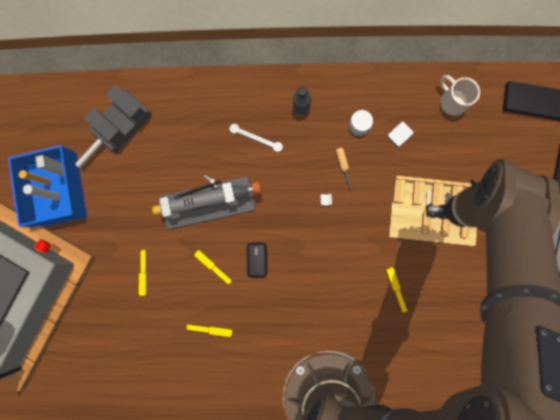

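```bash
python3 -m handwheel '[{"grip":0.2,"tx":-246,"ty":-146,"tz":0,"wx":0,"wy":0,"wz":-0.5},{"grip":0.2,"tx":-246,"ty":-146,"tz":0,"wx":0,"wy":0,"wz":-1},{"grip":0.2,"tx":-246,"ty":-146,"tz":0,"wx":0,"wy":0,"wz":-1.5},{"grip":0.2,"tx":-246,"ty":-146,"tz":0,"wx":0,"wy":0,"wz":-2},{"grip":0.2,"tx":-246,"ty":-146,"tz":0,"wx":0,"wy":0,"wz":-2},{"grip":0.2,"tx":-246,"ty":-146,"tz":0,"wx":0,"wy":0,"wz":-2},{"grip":0.2,"tx":-246,"ty":-146,"tz":0,"wx":0,"wy":0,"wz":-2.3},{"grip":0.2,"tx":-246,"ty":-146,"tz":0,"wx":0,"wy":0,"wz":-2.5},{"grip":0.2,"tx":-246,"ty":-146,"tz":0,"wx":0,"wy":0,"wz":-2.7},{"grip":0.2,"tx":-246,"ty":-146,"tz":0,"wx":0,"wy":0,"wz":-2.7},{"grip":0.2,"tx":-246,"ty":-146,"tz":0,"wx":0,"wy":0,"wz":-2.7},{"grip":0.2,"tx":-246,"ty":-146,"tz":0,"wx":0,"wy":0,"wz":-2.7},{"grip":0.2,"tx":-246,"ty":-146,"tz":0,"wx":0,"wy":0,"wz":-2.7},{"grip":0.2,"tx":-246,"ty":-146,"tz":0,"wx":0,"wy":0,"wz":-2.7},{"grip":0.2,"tx":-246,"ty":-146,"tz":0,"wx":0,"wy":0,"wz":-2.7},{"grip":0.2,"tx":-246,"ty":-146,"tz":0,"wx":0,"wy":0,"wz":-2.7}]'; python3 -c "
from h import *
plan(667.5,-56.4,140,104.1)"
```

```text
clock: 26.0
position: [667.3, -58.4, 146.3]
tool_rot: [0.875, 0.484, -0.001, -0.001]
wrist_force: [-0.2, 0.3, 0.1]
grip_width: 51.1
t [ 1.8 -0.9  6.3] w [-0.003 -0.001 -0.807] rows>=5 clock 26.0 j [ 0.46  0.7  -0.76  1.5   0.51  1.14  0.62] g 51.1 pos [667.3 -58.4 146.3] yaw 57.84
```

```bash
python3 -m handwheel '[{"grip":0.2,"tx":2,"ty":-1,"tz":6,"wx":0,"wy":0,"wz":-0.2},{"grip":0.2,"tx":2,"ty":-1,"tz":6,"wx":0,"wy":0,"wz":-0.4},{"grip":0.2,"tx":2,"ty":-1,"tz":6,"wx":0,"wy":0,"wz":-0.6},{"grip":0.2,"tx":2,"ty":-1,"tz":6,"wx":0,"wy":0,"wz":-0.75},{"grip":0.2,"tx":2,"ty":-1,"tz":6,"wx":0,"wy":0,"wz":-0.81},{"grip":0.2,"tx":2,"ty":-1,"tz":6,"wx":0,"wy":0,"wz":-0.81},{"grip":0.2,"tx":2,"ty":-1,"tz":6,"wx":0,"wy":0,"wz":-0.81}]'; python3 -c "
from h import *
c=snap('wrist','w15.png')
plan(667.5,-56.4,10,104.1)"
```

```text
clock: 26.88
position: [668.2, -56.1, 141.8]
tool_rot: [0.615, 0.789, -0.0, -0.0]
wrist_force: [0.1, -0.5, -0.9]
grip_width: 51.4
t [-1.00e-01 -7.00e-01  1.32e+02] w [-0.    -0.     0.001] rows>=3 clock 26.925 j [ 0.54  0.77 -0.94  1.5   0.65  1.2   1.32] g 51.3 pos [668.3 -56.1 142. ] yaw 104.18
```

View pics/w15.png

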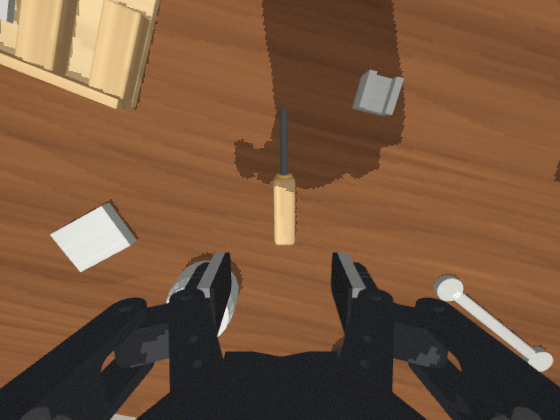

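```bash
python3 -c "
from h import *
c=load('w15');R=yaw()[1];p=np.array(sensors.sense()['position'])
for u,z in (([284,177],14),([284,108],12),([284.5,245],20),([203,300],50)):
    w=onz(c,[u],z)[0];print(w.round(1),(R.T@(w-p)).round(1))
print(onz(load('t3'),[[361,121]],50))"
```

```text
[644.1 -60.3  14. ] [  1.9 -24.4 128. ]
[587.  -74.9  12. ] [  1.7 -83.3 130. ]
[705.6 -44.1  20. ] [  2.5  39.3 122. ]
[ 761.7 -104.3   50. ] [-69.5  78.9  91.9]
[[ 775.4270313  -106.64972322   50.        ]]
```

```bash
python3 -m handwheel '[{"grip":0.2,"tx":2,"ty":-3,"tz":60,"wx":0,"wy":0,"wz":0},{"grip":0.2,"tx":2,"ty":-3,"tz":105,"wx":0,"wy":0,"wz":0},{"grip":0.2,"tx":2,"ty":-3,"tz":125,"wx":0,"wy":0,"wz":0},{"grip":0.2,"tx":2,"ty":-3,"tz":132,"wx":0,"wy":0,"wz":0},{"grip":0.2,"tx":2,"ty":-3,"tz":132,"wx":0,"wy":0,"wz":0},{"grip":-1,"tx":2,"ty":-3,"tz":132,"wx":0,"wy":0,"wz":0},{"grip":-1,"tx":2,"ty":-3,"tz":132,"wx":0,"wy":0,"wz":0},{"grip":-1,"tx":2,"ty":-3,"tz":132,"wx":0,"wy":0,"wz":0},{"grip":-1,"tx":2,"ty":-3,"tz":132,"wx":0,"wy":0,"wz":0},{"grip":-1,"tx":2,"ty":-3,"tz":132,"wx":0,"wy":0,"wz":0},{"grip":-1,"tx":2,"ty":-3,"tz":132,"wx":0,"wy":0,"wz":0}]'; python3 -c "
from h import *
c=snap('wrist','w16.png');plan(491,-79,130,98.5)"
```

```text
clock: 28.3
position: [666.0, -54.9, 12.0]
tool_rot: [0.614, 0.789, 0.001, 0.001]
wrist_force: [-0.9, 0.0, 6.3]
grip_width: 17.9
t [  19.7 -175.2 -118.4] w [0.002 0.001 0.1  ] rows>=4 clock 28.35 j [ 0.5   0.9  -0.85  1.61  0.78  1.    1.22] g 18.3 pos [666.  -54.9  12. ] yaw 104.26
```

View pics/w16.png

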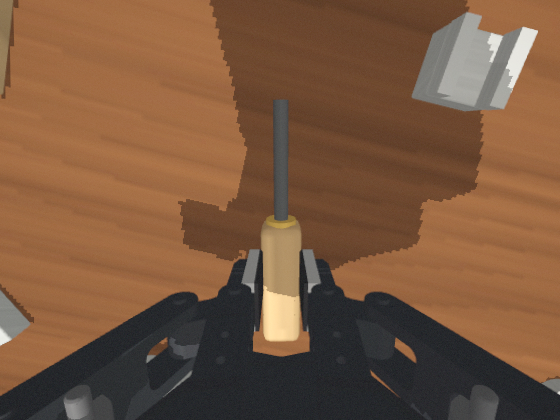

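```bash
python3 -m handwheel '[{"grip":-1,"tx":0,"ty":0,"tz":-40,"wx":0,"wy":0,"wz":0},{"grip":-1,"tx":0,"ty":0,"tz":-80,"wx":0,"wy":0,"wz":0},{"grip":-1,"tx":0,"ty":0,"tz":-120,"wx":0,"wy":0,"wz":0},{"grip":-1,"tx":0,"ty":0,"tz":-120,"wx":0,"wy":0,"wz":0}]'; python3 -c "
from h import *
plan(510,-160,130,-45)"
```

```text
clock: 28.85
position: [667.1, -54.2, 134.7]
tool_rot: [0.614, 0.789, 0.002, 0.003]
wrist_force: [0.2, -0.6, -0.7]
grip_width: 18.0
t [ -63.8 -178.3    3.6] w [ 0.004 -0.008  2.605] rows>=14 clock 28.85 j [ 0.54  0.78 -0.94  1.52  0.66  1.18  1.31] g 18.0 pos [667.1 -54.2 134.7] yaw 104.27
```

```bash
python3 -m handwheel '[{"grip":-1,"tx":-7,"ty":-20,"tz":0,"wx":0,"wy":0,"wz":0.18},{"grip":-1,"tx":-14,"ty":-40,"tz":0,"wx":0,"wy":0,"wz":0.36},{"grip":-1,"tx":-21,"ty":-60,"tz":0,"wx":0,"wy":0,"wz":0.54},{"grip":-1,"tx":-28,"ty":-80,"tz":0,"wx":0,"wy":0,"wz":0.72},{"grip":-1,"tx":-35,"ty":-100,"tz":0,"wx":0,"wy":0,"wz":0.9},{"grip":-1,"tx":-42,"ty":-120,"tz":0,"wx":0,"wy":0,"wz":1.08},{"grip":-1,"tx":-50,"ty":-140,"tz":0,"wx":0,"wy":0,"wz":1.26},{"grip":-1,"tx":-57,"ty":-160,"tz":0,"wx":0,"wy":0,"wz":1.44},{"grip":-1,"tx":-64,"ty":-178,"tz":0,"wx":0,"wy":0,"wz":1.62},{"grip":-1,"tx":-64,"ty":-178,"tz":0,"wx":0,"wy":0,"wz":1.8},{"grip":-1,"tx":-64,"ty":-178,"tz":0,"wx":0,"wy":0,"wz":1.98},{"grip":-1,"tx":-64,"ty":-178,"tz":0,"wx":0,"wy":0,"wz":2.16},{"grip":-1,"tx":-64,"ty":-178,"tz":0,"wx":0,"wy":0,"wz":2.34},{"grip":-1,"tx":-64,"ty":-178,"tz":0,"wx":0,"wy":0,"wz":2.5},{"grip":-1,"tx":-64,"ty":-178,"tz":0,"wx":0,"wy":0,"wz":2.6},{"grip":-1,"tx":-64,"ty":-178,"tz":0,"wx":0,"wy":0,"wz":2.6}]'; python3 -c "
from h import *
plan(501.4,-231.5,79,-96.85)"
```

```text
clock: 30.85
position: [507.9, -160.8, 130.0]
tool_rot: [0.925, -0.38, -0.0, 0.0]
wrist_force: [-0.4, -0.1, -0.9]
grip_width: 18.2
t [45.1 54.8 51. ] w [0.001 0.    0.911] rows>=5 clock 30.85 j [ 0.49  0.43 -0.37  1.89  0.2   0.86 -0.77] g 18.2 pos [ 507.9 -160.8  130. ] yaw -44.65
```

```bash
python3 -m handwheel '[{"grip":-1,"tx":11,"ty":14,"tz":0,"wx":0,"wy":0,"wz":0.18},{"grip":-1,"tx":22,"ty":28,"tz":0,"wx":0,"wy":0,"wz":0.36},{"grip":-1,"tx":34,"ty":41,"tz":0,"wx":0,"wy":0,"wz":0.54},{"grip":-1,"tx":45,"ty":55,"tz":0,"wx":0,"wy":0,"wz":0.72},{"grip":-1,"tx":45,"ty":55,"tz":20,"wx":0,"wy":0,"wz":0.91},{"grip":-1,"tx":45,"ty":55,"tz":40,"wx":0,"wy":0,"wz":0.91},{"grip":-1,"tx":45,"ty":55,"tz":51,"wx":0,"wy":0,"wz":0.91},{"grip":-1,"tx":45,"ty":55,"tz":51,"wx":0,"wy":0,"wz":0.91},{"grip":-1,"tx":45,"ty":55,"tz":51,"wx":0,"wy":0,"wz":0.91}]'; python3 -c "
from h import *
c=snap('wrist','w17.png')
plan(501.4,-231.5,20,-96.85)"
```

```text
clock: 31.98
position: [502.0, -231.8, 79.8]
tool_rot: [-0.664, 0.748, -0.0, 0.0]
wrist_force: [-0.2, 0.4, -0.6]
grip_width: 17.4
t [-0.3  0.8 60. ] w [-0.001 -0.     0.001] rows>=1 clock 32.025 j [ 0.43  0.5  -0.13  1.91  0.09  0.74 -1.44] g 18.4 pos [ 502.1 -231.8   80. ] yaw -96.81
```

View pics/w17.png

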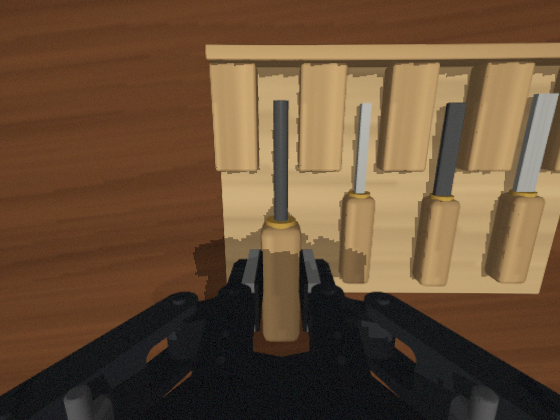

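```bash
python3 -m handwheel '[{"grip":-1,"tx":0,"ty":1,"tz":25,"wx":0,"wy":0,"wz":0},{"grip":-1,"tx":0,"ty":1,"tz":45,"wx":0,"wy":0,"wz":0},{"grip":-1,"tx":0,"ty":1,"tz":55,"wx":0,"wy":0,"wz":0},{"grip":-1,"tx":0,"ty":1,"tz":59,"wx":0,"wy":0,"wz":0},{"grip":-1,"tx":0,"ty":1,"tz":60,"wx":0,"wy":0,"wz":0},{"grip":-1,"tx":0,"ty":1,"tz":60,"wx":0,"wy":0,"wz":0}]'; python3 -m handwheel '[{"grip":-0.2,"tx":0,"ty":0,"tz":0,"wx":0,"wy":0,"wz":0},{"grip":-0.2,"tx":0,"ty":0,"tz":0,"wx":0,"wy":0,"wz":0},{"grip":-0.2,"tx":0,"ty":0,"tz":0,"wx":0,"wy":0,"wz":0},{"grip":-0.2,"tx":0,"ty":0,"tz":-1,"wx":0,"wy":0,"wz":0},{"grip":-0.2,"tx":0,"ty":0,"tz":-50,"wx":0,"wy":0,"wz":0},{"grip":0,"tx":0,"ty":0,"tz":-110,"wx":0,"wy":0,"wz":0},{"grip":0.2,"tx":0,"ty":0,"tz":-160,"wx":0,"wy":0,"wz":0},{"grip":0.2,"tx":0,"ty":0,"tz":-200,"wx":0,"wy":0,"wz":0},{"grip":0.2,"tx":0,"ty":0,"tz":-200,"wx":0,"wy":0,"wz":0}]';python3 -c "
from h import *
c=snap('wrist','w18.png');c=snap('top','t4.png')
plan(660,-58,150,58)"
```

```text
clock: 32.78
position: [501.1, -231.7, 20.0]
tool_rot: [-0.664, 0.748, -0.0, 0.0]
wrist_force: [-0.5, -0.6, -1.2]
grip_width: 18.0
clock: 33.9
position: [502.4, -232.2, 222.8]
tool_rot: [-0.664, 0.748, -0.003, 0.001]
wrist_force: [0.3, 0.3, -0.2]
grip_width: 51.3
t [-191.3 -137.8   69.2] w [ 0.    -0.    -2.702] rows>=15 clock 34.0 j [ 0.44  0.33 -0.14  1.76  0.05  1.05 -1.41] g 51.1 pos [ 500.4 -231.5  219.2] yaw -96.84
```

View pics/w18.png

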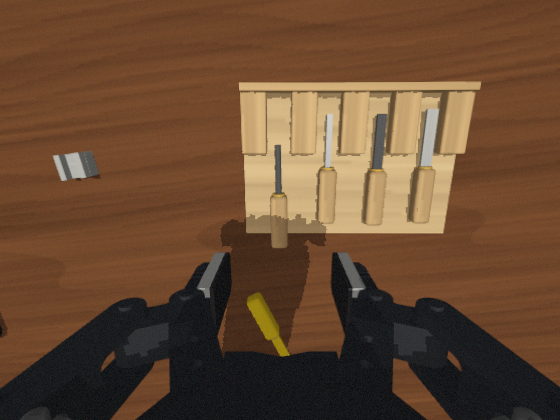

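Run:
```python
from h import *
c=load('w18')
O=np.array([518.4,-316.9]);a=np.radians(-6.85);ex=np.array([np.cos(a),np.sin(a)]);ey=np.array([-ex[1],ex[0]])
for nm,u,z in (('joint1',[278.5,194],20),('tip1',[278,145],18),('rear1 top',[279,247],28),('joint2',[328,168],20),('tip2',[329.5,113],18),('rear2',[327,222],28),('tip3',[380,115],18),('rear3',[375,224],28),('tip4',[431,109],18),('rear4',[423,222],28)):
    w=onz(c,[u],z)[0][:2];print(nm,w.round(1),'rack',((w-O)@ex).round(1),((w-O)@ey).round(1))
im=cv2.imread('pics/w18.png');cv2.imwrite('pics/w18z.png',cv2.resize(im[70:270,190:480],None,fx=2.7,fy=2.7,interpolation=cv2.INTER_CUBIC))
```

```text
joint1 [ 497.5 -230.2] rack -31.1 83.6
tip1 [ 553.2 -236.4] rack 24.9 84.1
rear1 top [ 434.3 -223.2] rack -94.7 83.0
joint2 [ 520.9 -290.2] rack -0.7 26.9
tip2 [ 580.4 -296.5] rack 59.1 27.6
rear2 [ 459.  -283.1] rack -63.0 26.5
tip3 [ 571.6 -351.3] rack 56.9 -27.8
rear3 [ 449.8 -338.9] rack -65.5 -30.0
tip4 [ 571.  -406.2] rack 62.9 -82.4
rear4 [ 445.7 -394.6] rack -63.0 -85.8
```

View pics/w18z.png

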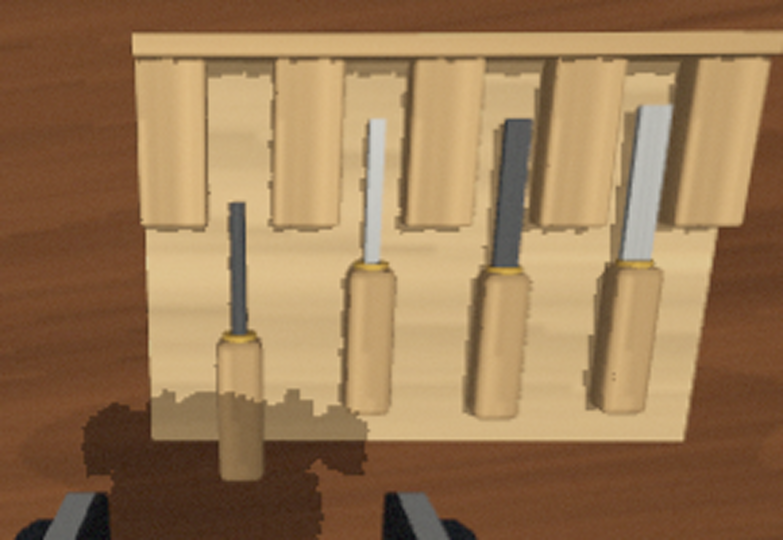

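View pics/t4.png

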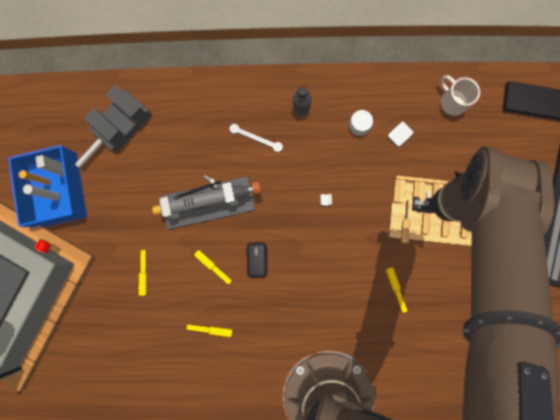

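```bash
python3 -c "
from h import *
plan(475,-227.8,90,-96.85)"
```

```text
t [ -0.7  25.7 129.2] w [-0. -0.  0.] rows>=3 clock 34.0 j [ 0.44  0.33 -0.14  1.76  0.05  1.05 -1.41] g 51.1 pos [ 500.4 -231.5  219.2] yaw -96.84
```

```bash
python3 -m handwheel '[{"grip":0,"tx":-0.5,"ty":25.5,"tz":50,"wx":0,"wy":0,"wz":0},{"grip":-0.1,"tx":-0.5,"ty":25.5,"tz":100,"wx":0,"wy":0,"wz":0},{"grip":-0.1,"tx":-0.5,"ty":25.5,"tz":129,"wx":0,"wy":0,"wz":0},{"grip":-0.1,"tx":-0.5,"ty":25.5,"tz":129,"wx":0,"wy":0,"wz":0},{"grip":-0.1,"tx":-0.5,"ty":25.5,"tz":129,"wx":0,"wy":0,"wz":0}]'; python3 -c "
from h import *
c=snap('wrist','w19.png')
plan(475,-227.8,20,-96.85)"
```

```text
clock: 34.62
position: [475.5, -228.0, 90.6]
tool_rot: [-0.664, 0.748, 0.0, -0.0]
wrist_force: [0.9, -0.4, 0.2]
grip_width: 38.6
t [-0.3  1.1 71.2] w [-0.001 -0.     0.   ] rows>=2 clock 34.675 j [ 0.45  0.45 -0.13  1.96  0.09  0.74 -1.43] g 38.4 pos [ 476.  -228.2   91.2] yaw -96.83
```

View pics/w19.png

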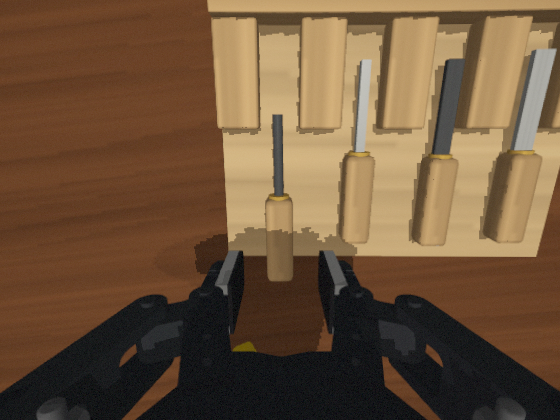

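```bash
python3 -m handwheel '[{"grip":-0.1,"tx":-0.5,"ty":1,"tz":40,"wx":0,"wy":0,"wz":0},{"grip":-0.1,"tx":-0.5,"ty":1,"tz":65,"wx":0,"wy":0,"wz":0},{"grip":-0.1,"tx":-0.5,"ty":1,"tz":71.5,"wx":0,"wy":0,"wz":0},{"grip":-0.1,"tx":-0.5,"ty":1,"tz":71.5,"wx":0,"wy":0,"wz":0},{"grip":-1,"tx":-0.5,"ty":1,"tz":71.5,"wx":0,"wy":0,"wz":0},{"grip":-1,"tx":-0.5,"ty":1,"tz":71.5,"wx":0,"wy":0,"wz":0},{"grip":-1,"tx":-0.5,"ty":1,"tz":71.5,"wx":0,"wy":0,"wz":0},{"grip":-1,"tx":-0.5,"ty":1,"tz":71.5,"wx":0,"wy":0,"wz":0},{"grip":-1,"tx":-0.5,"ty":1,"tz":71.5,"wx":0,"wy":0,"wz":0}]'; python3 -m handwheel '[{"grip":-1,"tx":0,"ty":0,"tz":-8,"wx":0,"wy":0,"wz":0},{"grip":-1,"tx":0,"ty":0,"tz":-25,"wx":0,"wy":0,"wz":0},{"grip":-1,"tx":0,"ty":0,"tz":-25,"wx":0,"wy":0,"wz":0}]'; python3 -c "
from h import *
c=snap('wrist','w20.png')
plan(475+30.5,-227.8-3.7,20,-96.85)"
```

```text
clock: 35.8
position: [475.4, -227.8, 20.3]
tool_rot: [-0.664, 0.748, -0.001, 0.001]
wrist_force: [-1.2, 1.3, 6.4]
grip_width: 18.0
clock: 36.17
position: [475.5, -227.9, 45.4]
tool_rot: [-0.664, 0.748, -0.001, 0.001]
wrist_force: [-0.1, -0.4, -1.3]
grip_width: 18.0
t [  0.2 -30.7  24.7] w [-0.002 -0.001  0.   ] rows>=1 clock 36.225 j [ 0.44  0.52 -0.12  2.    0.1   0.63 -1.45] g 18.1 pos [ 475.  -227.7   44.6] yaw -96.84
```

View pics/w20.png

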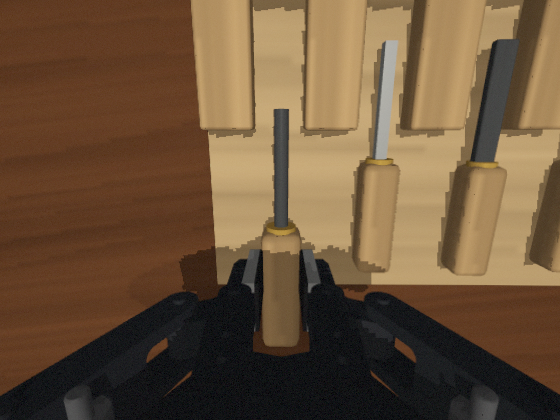

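```bash
python3 -m handwheel '[{"grip":-1,"tx":0.5,"ty":-12,"tz":0,"wx":0,"wy":0,"wz":0},{"grip":-1,"tx":0.5,"ty":-25,"tz":0,"wx":0,"wy":0,"wz":0},{"grip":-1,"tx":0.5,"ty":-31,"tz":0,"wx":0,"wy":0,"wz":0},{"grip":-1,"tx":0.5,"ty":-31,"tz":12,"wx":0,"wy":0,"wz":0},{"grip":-1,"tx":0.5,"ty":-31,"tz":20,"wx":0,"wy":0,"wz":0},{"grip":-1,"tx":0.5,"ty":-31,"tz":24,"wx":0,"wy":0,"wz":0},{"grip":-1,"tx":0.5,"ty":-31,"tz":24.5,"wx":0,"wy":0,"wz":0},{"grip":-1,"tx":0.5,"ty":-31,"tz":24.5,"wx":0,"wy":0,"wz":0}]'; python3 -m handwheel '[{"grip":-0.2,"tx":0,"ty":0,"tz":0,"wx":0,"wy":0,"wz":0},{"grip":-0.2,"tx":0,"ty":0,"tz":0,"wx":0,"wy":0,"wz":0},{"grip":-0.2,"tx":0,"ty":0,"tz":0,"wx":0,"wy":0,"wz":0},{"grip":-0.2,"tx":0,"ty":0,"tz":-1,"wx":0,"wy":0,"wz":0},{"grip":-0.2,"tx":0,"ty":0,"tz":-50,"wx":0,"wy":0,"wz":0},{"grip":0,"tx":0,"ty":0,"tz":-110,"wx":0,"wy":0,"wz":0},{"grip":0.2,"tx":0,"ty":0,"tz":-160,"wx":0,"wy":0,"wz":0},{"grip":0.2,"tx":0,"ty":0,"tz":-200,"wx":0,"wy":0,"wz":0},{"grip":0.2,"tx":0,"ty":0,"tz":-200,"wx":0,"wy":0,"wz":0}]';python3 -c "
from h import *
c=snap('wrist','w21.png')
plan(660,-58,150,58)"
```

```text
clock: 37.22
position: [503.9, -231.3, 20.3]
tool_rot: [-0.664, 0.748, 0.001, -0.001]
wrist_force: [-7.9, 3.2, 21.4]
grip_width: 17.7
clock: 38.35
position: [507.0, -232.2, 222.7]
tool_rot: [-0.664, 0.748, -0.003, 0.001]
wrist_force: [0.5, -0.3, -0.6]
grip_width: 51.2
t [-191.  -132.2   70.8] w [ 0.    -0.004 -2.702] rows>=15 clock 38.4 j [ 0.44  0.34 -0.14  1.75  0.05  1.05 -1.41] g 51.4 pos [ 505.8 -231.9  220.6] yaw -96.84
```

View pics/w21.png

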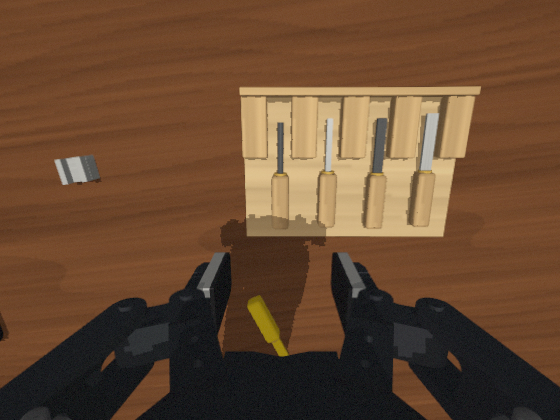

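```bash
python3 -c "
from h import *
c=load('t4')
W=onz(c,[[165.3,206.5],[228.3,192.5]],104);print(W.round(1));d=W[1]-W[0];a=np.degrees(np.arctan2(d[1],d[0]));print(a,np.hypot(d[0],d[1]))
plan(555,370,240,a+90)"
```

```text
[[533.9 431.5 104. ]
 [568.8 261.5 104. ]]
-78.39371135700475 173.54145245516972
t [-603.4   22.8  -20. ] w [-1.000e-03 -3.000e-03 -1.893e+00] rows>=11 clock 38.4 j [ 0.44  0.34 -0.14  1.75  0.05  1.05 -1.41] g 51.4 pos [ 505.8 -231.9  220.6] yaw -96.84
```

```bash
python3 -c "
from h import *
plan(570,265,240,11.6)"
```

```text
t [-500.9   -4.6  -19.8] w [-1.000e-03 -3.000e-03 -1.893e+00] rows>=11 clock 38.4 j [ 0.44  0.34 -0.14  1.75  0.05  1.05 -1.41] g 51.4 pos [ 505.8 -231.9  220.6] yaw -96.84
```

```bash
python3 -m handwheel '[{"grip":0.2,"tx":-501,"ty":-5,"tz":-20,"wx":0,"wy":0,"wz":-0.5},{"grip":0.2,"tx":-501,"ty":-5,"tz":-20,"wx":0,"wy":0,"wz":-1},{"grip":0.2,"tx":-501,"ty":-5,"tz":-20,"wx":0,"wy":0,"wz":-1.5},{"grip":0.2,"tx":-501,"ty":-5,"tz":-20,"wx":0,"wy":0,"wz":-1.89},{"grip":0.2,"tx":-501,"ty":-5,"tz":-20,"wx":0,"wy":0,"wz":-1.89},{"grip":0.2,"tx":-501,"ty":-5,"tz":-20,"wx":0,"wy":0,"wz":-1.89},{"grip":0.2,"tx":-501,"ty":-5,"tz":-20,"wx":0,"wy":0,"wz":-1.89},{"grip":0.2,"tx":-501,"ty":-5,"tz":-20,"wx":0,"wy":0,"wz":-1.89},{"grip":0.2,"tx":-501,"ty":-5,"tz":-20,"wx":0,"wy":0,"wz":-1.89},{"grip":0.2,"tx":-501,"ty":-5,"tz":-20,"wx":0,"wy":0,"wz":-1.89},{"grip":0.2,"tx":-501,"ty":-5,"tz":-20,"wx":0,"wy":0,"wz":-1.89},{"grip":0.2,"tx":-501,"ty":-5,"tz":-20,"wx":0,"wy":0,"wz":-1.89},{"grip":0.2,"tx":-501,"ty":-5,"tz":-20,"wx":0,"wy":0,"wz":-1.89}]';python3 -c "
from h import *
c=snap('wrist','w22.png');c=snap('top','t5.png');c=snap('scene','s5.png')
plan(570,265,240,11.6)"
```

```text
clock: 40.02
position: [569.6, 265.0, 239.1]
tool_rot: [0.995, 0.098, -0.0, 0.0]
wrist_force: [-0.6, -0.2, -0.3]
grip_width: 51.3
t [ 0.2  0.2 -0.6] w [ 0.    -0.    -0.004] rows>=1 clock 40.175 j [-0.08  0.52 -0.67  1.51  0.34  1.23 -0.61] g 51.2 pos [569.7 265.2 239.4] yaw 11.39
```

View pics/w22.png

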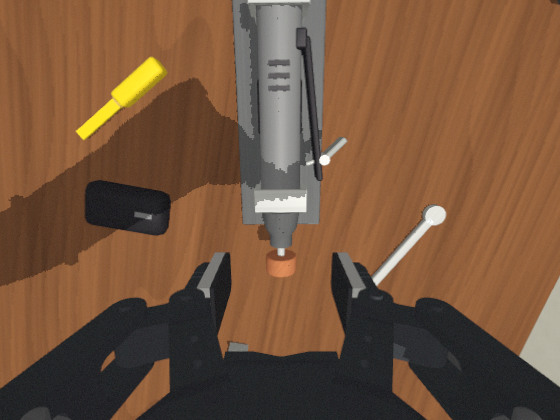

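View pics/t5.png

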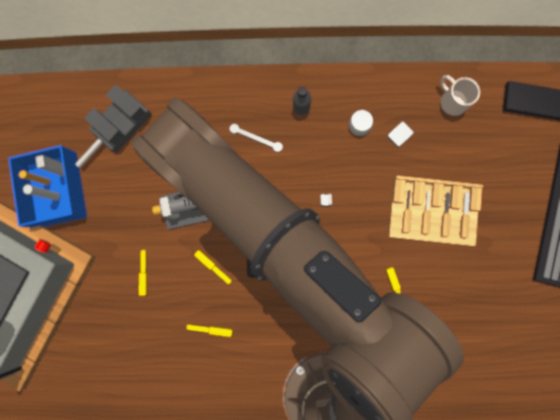

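Run:
```python
from h import *
im=cv2.imread('pics/w22.png');cv2.imwrite('pics/w22z.png',cv2.resize(im[0:290,220:380],None,fx=2.0,fy=2.0,interpolation=cv2.INTER_CUBIC))
cv2.imwrite('pics/w22y.png',cv2.resize(im[110:230,230:380],None,fx=5,fy=5,interpolation=cv2.INTER_CUBIC))
```

```text
(no output)
```

View pics/w22y.png

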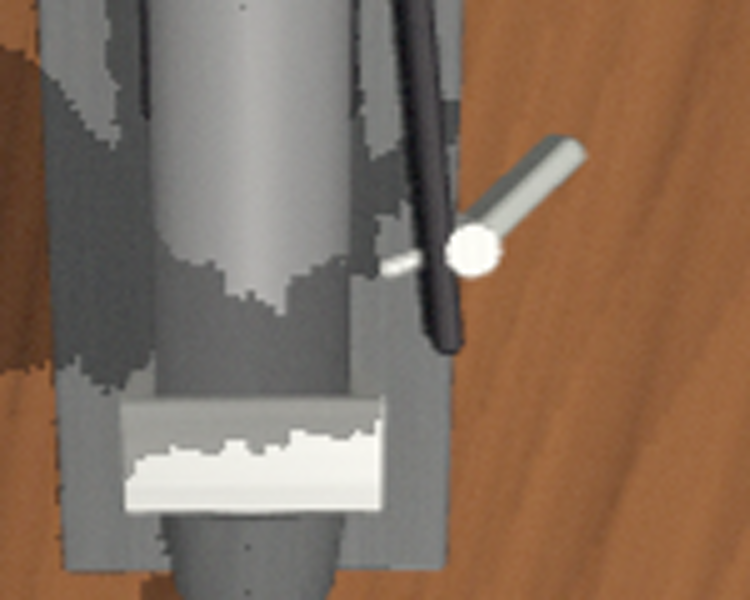

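View pics/w22z.png

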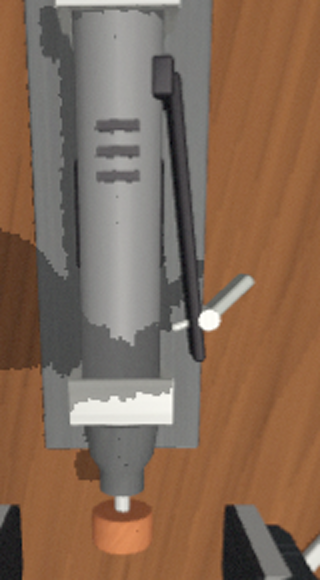

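Run:
```python
from h import *
c=load('w22')
cy,R=yaw();a=np.radians(cy-90);ex=np.array([np.cos(a),np.sin(a)]);ey=np.array([-ex[1],ex[0]]);T=np.array(sensors.sense()['position'])[:2]
print('cam',c['xyz'],'ex',ex)
for nm,u,z in (('barL20',[260,132],78),('barR20',[299.8,132],78),('barL',[259.5,60],78),('barR',[300.5,60],78),('barL',[262,180],78),('barR',[299.5,180],78),
 ('pivot',[324.4,159.8],91),('pivot89',[324.4,159.8],89),('tip',[344.4,139.6],89),('padfront out',[322,178],91),('padfront in',[316,178],91),('hinge',[301,37],91),('blkFL',[255,212.4],104),('blkFR',[306.4,212.2],104),('blkRL',[254.5,190],104),('blkRR',[306.5,189.5],104),('plateFL',[243,224],12),('plateFR',[319,223.5],12),('plL',[238,110],12),('plR',[323,110],12)):
    w=onz(c,[u],z)[0][:2];print(nm,w.round(1),'rel',((w-T)@ex).round(1),((w-T)@ey).round(1))
```

```text
cam [556.98470999 333.26544457 380.9068389 ] ex [ 0.19741109 -0.9803208 ]
barL20 [538.5 322.4] rel -62.3 -19.3
barR20 [576.5 330. ] rel -62.2 19.4
barL [526.9 384.5] rel -125.4 -18.5
barR [563.5 391.9] rel -125.4 18.9
barL [548.8 276.4] rel -15.1 -18.3
barR [586.3 283.9] rel -15.1 19.9
pivot [604.2 309.7] rel -36.9 42.6
pivot89 [604.5 309.6] rel -36.6 42.8
tip [618.5 331.6] rel -55.5 60.9
padfront out [606.  292.2] rel -19.4 40.9
padfront in [600.3 291.1] rel -19.4 35.1
hinge [559.8 406.7] rel -140.7 18.2
blkFL [548.6 249.1] rel 11.6 -23.9
blkFR [596.9 259. ] rel 11.5 25.4
blkRL [544.3 270.6] rel -10.3 -23.8
blkRR [592.1 280.6] rel -10.7 25.0
plateFL [533.3 202.6] rel 54.1 -48.1
plateFR [629.5 222.6] rel 53.5 50.2
plL [505.1 339.2] rel -85.4 -48.8
plR [601.8 358.6] rel -85.3 49.9
```

```bash
python3 -m handwheel '[{"grip":-1,"tx":33,"ty":-41,"tz":30,"wx":0,"wy":0,"wz":0},{"grip":-1,"tx":66,"ty":-82,"tz":60,"wx":0,"wy":0,"wz":0},{"grip":-1,"tx":66,"ty":-82,"tz":90,"wx":0,"wy":0,"wz":0},{"grip":-1,"tx":66,"ty":-82,"tz":110,"wx":0,"wy":0,"wz":0},{"grip":-1,"tx":66,"ty":-82,"tz":110,"wx":0,"wy":0,"wz":0},{"grip":-1,"tx":66,"ty":-82,"tz":110,"wx":0,"wy":0,"wz":0}]';python3 -c "
from h import *
c=snap('wrist','w23.png');c=snap('scene','s6.png')
plan(570,265,240,11.6)"
```

```text
clock: 40.92
position: [618.9, 358.5, 130.9]
tool_rot: [0.995, 0.099, 0.001, -0.0]
wrist_force: [0.7, -0.2, 1.4]
grip_width: 0.5
t [ -66.2   82.2 -109.1] w [-0.001 -0.002 -0.003] rows>=3 clock 41.025 j [-0.26  0.74 -0.61  1.4   0.44  1.14 -0.73] g -0.2 pos [618.9 358.8 131.2] yaw 11.41
```

View pics/w23.png

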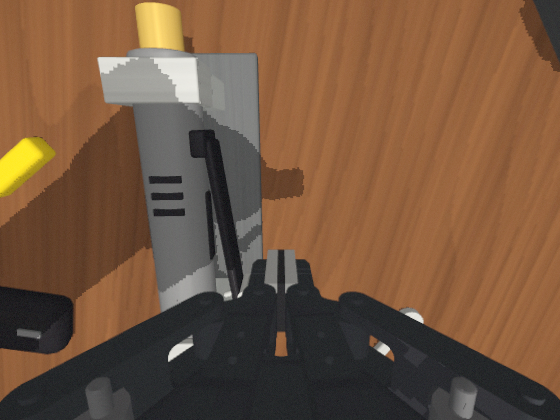

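View pics/s6.png

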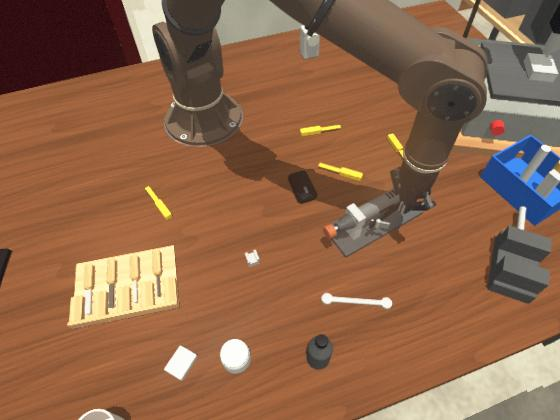

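```bash
python3 -m handwheel '[{"grip":-1,"tx":0,"ty":0,"tz":25,"wx":0,"wy":0,"wz":0},{"grip":-1,"tx":0,"ty":0,"tz":45,"wx":0,"wy":0,"wz":0},{"grip":-1,"tx":0,"ty":0,"tz":61,"wx":0,"wy":0,"wz":0},{"grip":-1,"tx":0,"ty":0,"tz":61,"wx":0,"wy":0,"wz":0},{"grip":-1,"tx":0,"ty":4,"tz":61,"wx":0,"wy":0,"wz":0},{"grip":-1,"tx":0,"ty":8,"tz":61,"wx":0,"wy":0,"wz":0},{"grip":-1,"tx":0,"ty":12,"tz":61,"wx":0,"wy":0,"wz":0},{"grip":-1,"tx":0,"ty":16,"tz":61,"wx":0,"wy":0,"wz":0},{"grip":-1,"tx":0,"ty":20,"tz":61,"wx":0,"wy":0,"wz":0},{"grip":-1,"tx":0,"ty":20,"tz":61,"wx":0,"wy":0,"wz":0}]';python3 -c "
from h import *
c=snap('wrist','w24.png');c=snap('scene','s7.png')
im=cv2.imread('pics/s7.png');cv2.imwrite('pics/s7z.png',cv2.resize(im[150:270,310:450],None,fx=5,fy=5,interpolation=cv2.INTER_CUBIC))
plan(570,265,240,11.6)"
```

```text
clock: 42.28
position: [623.3, 339.3, 68.9]
tool_rot: [0.995, 0.1, 0.001, -0.001]
wrist_force: [3.9, 3.5, -0.1]
grip_width: -0.2
t [ -66.5   62.2 -171.3] w [-0.001 -0.002 -0.003] rows>=4 clock 42.375 j [-0.23  0.79 -0.59  1.47  0.48  1.02 -0.74] g 0.3 pos [623.2 339.3  68.9] yaw 11.43
```

View pics/s7z.png

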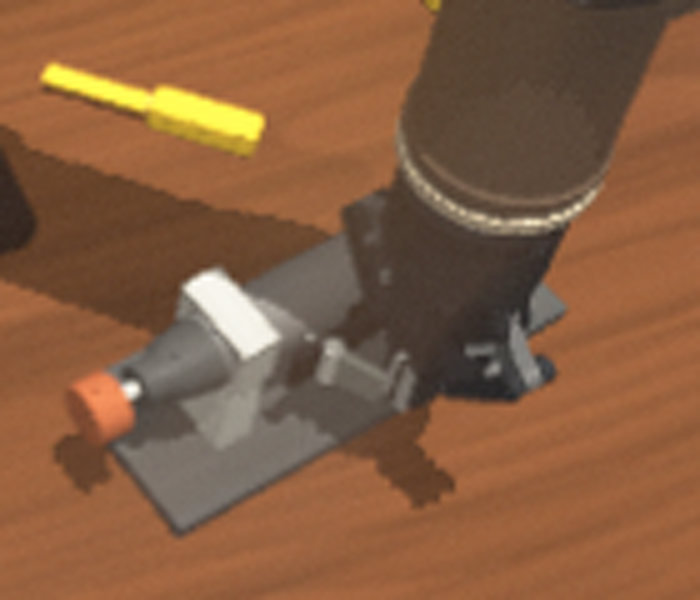

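View pics/w24.png

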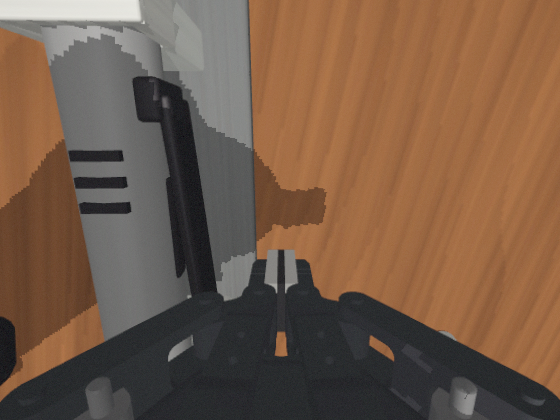

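```bash
python3 -m handwheel '[{"grip":-1,"tx":0,"ty":4,"tz":0,"wx":0,"wy":0,"wz":0},{"grip":-1,"tx":0,"ty":8,"tz":0,"wx":0,"wy":0,"wz":0},{"grip":-1,"tx":0,"ty":12,"tz":0,"wx":0,"wy":0,"wz":0},{"grip":-1,"tx":0,"ty":14,"tz":0,"wx":0,"wy":0,"wz":0}]';python3 -c "
from h import *
c=snap('scene','s8.png')
im=cv2.imread('pics/s8.png');cv2.imwrite('pics/s8z.png',cv2.resize(im[150:270,310:450],None,fx=5,fy=5,interpolation=cv2.INTER_CUBIC))
plan(570,265,240,11.6)"
```

```text
clock: 42.88
position: [624.7, 324.7, 68.1]
tool_rot: [0.995, 0.1, -0.0, 0.0]
wrist_force: [0.7, 2.0, -0.0]
grip_width: 0.2
t [ -65.6   47.6 -171.8] w [ 0.001  0.001 -0.003] rows>=4 clock 42.925 j [-0.21  0.79 -0.59  1.48  0.48  1.02 -0.72] g 0.0 pos [624.8 324.5  68.1] yaw 11.43
```

View pics/s8z.png

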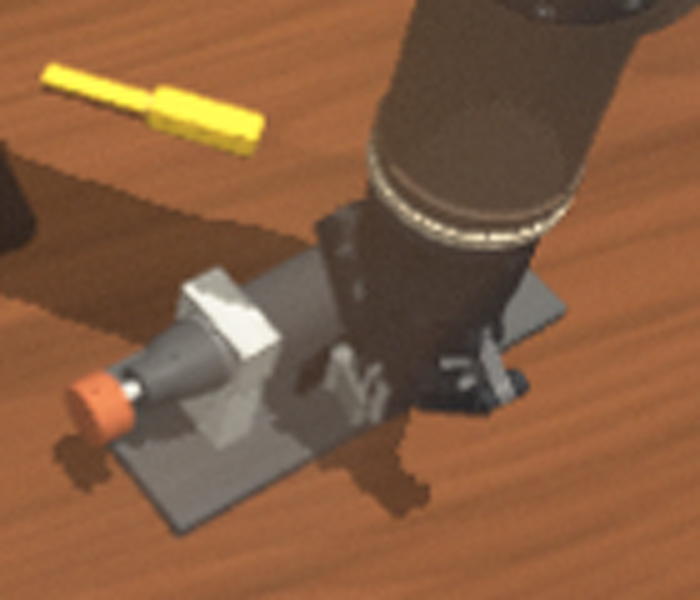

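```bash
python3 -m handwheel '[{"grip":-1,"tx":0,"ty":3,"tz":0,"wx":0,"wy":0,"wz":0},{"grip":-1,"tx":0,"ty":5,"tz":0,"wx":0,"wy":0,"wz":0},{"grip":-1,"tx":0,"ty":5,"tz":0,"wx":0,"wy":0,"wz":0}]';python3 -m handwheel '[{"grip":-1,"tx":0,"ty":2,"tz":0,"wx":0,"wy":0,"wz":0},{"grip":-1,"tx":0,"ty":3,"tz":0,"wx":0,"wy":0,"wz":0},{"grip":-1,"tx":0,"ty":3,"tz":0,"wx":0,"wy":0,"wz":0}]';python3 -c "
from h import *
c=snap('scene','s9.png')
im=cv2.imread('pics/s9.png');cv2.imwrite('pics/s9z.png',cv2.resize(im[150:270,310:450],None,fx=5,fy=5,interpolation=cv2.INTER_CUBIC))
plan(570,265,240,11.6)"
```

```text
clock: 43.3
position: [625.8, 320.1, 68.2]
tool_rot: [0.995, 0.1, -0.0, 0.0]
wrist_force: [0.2, 0.7, 0.2]
grip_width: -0.0
clock: 43.68
position: [625.7, 319.4, 68.3]
tool_rot: [0.995, 0.1, -0.0, -0.001]
wrist_force: [-1.6, 5.2, -2.2]
grip_width: -0.1
t [ -65.5   41.7 -171.7] w [-0.002 -0.    -0.001] rows>=4 clock 43.725 j [-0.2   0.79 -0.59  1.49  0.48  1.01 -0.71] g -0.1 pos [625.8 319.4  68.4] yaw 11.53
```

View pics/s9z.png

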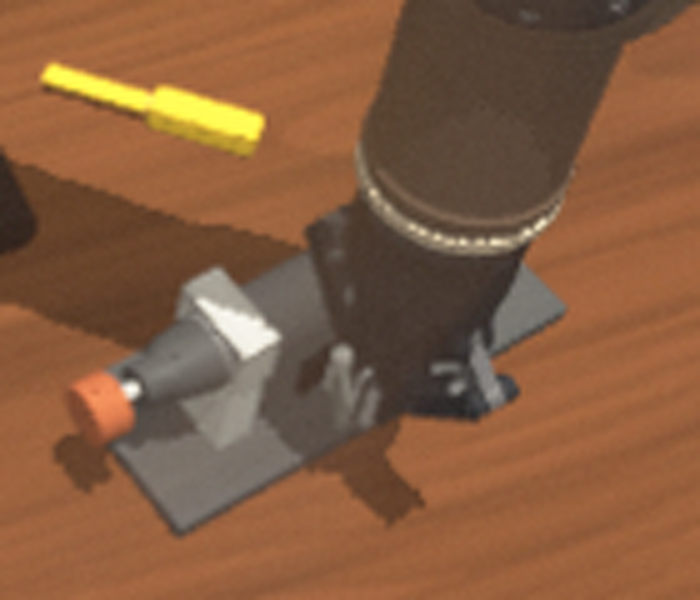

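```bash
python3 -m handwheel '[{"grip":-1,"tx":0,"ty":3,"tz":0,"wx":0,"wy":0,"wz":0},{"grip":-1,"tx":0,"ty":3,"tz":0,"wx":0,"wy":0,"wz":0}]';python3 -m handwheel '[{"grip":-1,"tx":0,"ty":-10,"tz":0,"wx":0,"wy":0,"wz":0},{"grip":-1,"tx":0,"ty":-25,"tz":0,"wx":0,"wy":0,"wz":0},{"grip":-0.5,"tx":0,"ty":-35,"tz":-40,"wx":0,"wy":0,"wz":0},{"grip":0.5,"tx":-30,"ty":-38,"tz":-80,"wx":0,"wy":0,"wz":0},{"grip":0.9,"tx":-60,"ty":-40,"tz":-110,"wx":0,"wy":0,"wz":0},{"grip":0.9,"tx":-62,"ty":30,"tz":-120,"wx":0,"wy":0,"wz":0},{"grip":0.9,"tx":-62,"ty":40,"tz":-120,"wx":0,"wy":0,"wz":0},{"grip":0.9,"tx":-62,"ty":40,"tz":-120,"wx":0,"wy":0,"wz":0},{"grip":0.9,"tx":-62,"ty":40,"tz":-120,"wx":0,"wy":0,"wz":0}]';python3 -c "
from h import *
c=snap('wrist','w25.png')
plan(570,265,240,11.4)"
```

```text
clock: 43.98
position: [625.8, 318.0, 68.7]
tool_rot: [0.995, 0.101, -0.0, -0.002]
wrist_force: [-2.2, 8.9, -2.1]
grip_width: -0.1
clock: 45.1
position: [573.6, 264.7, 188.1]
tool_rot: [0.995, 0.1, -0.0, -0.0]
wrist_force: [0.2, 0.2, -0.3]
grip_width: 81.0
t [ -3.4  -0.8 -52. ] w [-0.001  0.001  0.003] rows>=1 clock 45.15 j [-0.09  0.57 -0.66  1.57  0.38  1.13 -0.63] g 81.0 pos [573.5 265.  188. ] yaw 11.57
```

View pics/w25.png

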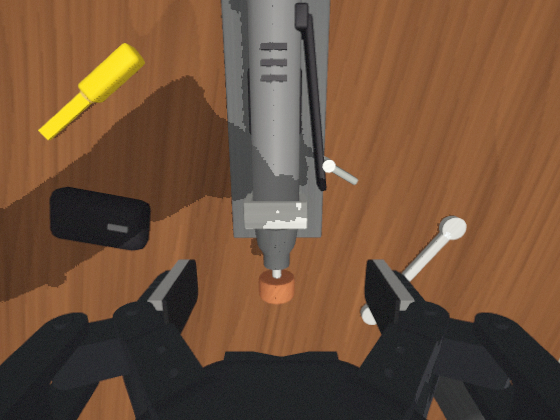

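```bash
cat >> h.py <<'E'
def rel(c,pts):
    s=sensors.sense();cy,R=yaw();a=np.radians(11.4-90);ex=np.array([np.cos(a),np.sin(a)]);ey=np.array([-ex[1],ex[0]]);T=np.array([569.7,265.2])
    for u,z in pts:
        w=onz(c,[u],z)[0][:2];print(u,z,w.round(1),'uv',((w-T)@ex).round(1),((w-T)@ey).round(1))
    p=np.array(s['position'])[:2];print('tcp uv',((p-T)@ex).round(1),((p-T)@ey).round(1),s['position'][2].round(1),'yaw',cy.round(2))
E
python3 -c "
from h import *
c=load('w25')
rel(c,[([329,166],90),([356.5,182],89),([247,120],78),([301,120],78),([302,15],91),([323,188],91),([250,140],78),([300,140],78)])"
```

```text
[329, 166] 90 [604.5 309.7] uv -36.7 43.0
[356.5, 182] 89 [629.7 301.5] uv -23.7 66.0
[247, 120] 78 [533.4 330.9] uv -71.6 -22.6
[301, 120] 78 [575.8 339.6] uv -71.8 20.7
[302, 15] 91 [560.5 406.7] uv -140.5 18.9
[323, 188] 91 [604.  291.6] uv -19.1 38.8
[250, 140] 78 [538.4 316.1] uv -56.1 -20.6
[300, 140] 78 [578.4 324.3] uv -56.2 20.2
tcp uv 1.0 3.7 188.0 yaw 11.57
```

```bash
python3 -m handwheel '[{"grip":0.9,"tx":0.3,"ty":-45,"tz":0,"wx":0,"wy":0,"wz":0},{"grip":0.9,"tx":0.3,"ty":-87.5,"tz":0,"wx":0,"wy":0,"wz":0},{"grip":0.9,"tx":0.3,"ty":-87.5,"tz":0,"wx":0,"wy":0,"wz":0},{"grip":0.9,"tx":0.3,"ty":-87.5,"tz":20,"wx":0,"wy":0,"wz":0},{"grip":0.9,"tx":0.3,"ty":-87.5,"tz":20,"wx":0,"wy":0,"wz":0},{"grip":0.9,"tx":0.3,"ty":-87.5,"tz":20,"wx":0,"wy":0,"wz":0}]';python3 -c "
from h import *
c=snap('wrist','w26.png')
rel(c,[([300,30],78)])
plan(570,265,58,11.4)"
```

```text
clock: 45.9
position: [557.4, 347.9, 167.8]
tool_rot: [0.995, 0.099, -0.0, 0.0]
wrist_force: [0.2, -1.3, -0.1]
grip_width: 81.1
[300, 30] 78 [545.3 478.7] uv -214.1 18.3
tcp uv -83.8 4.5 168.3 yaw 11.39
t [ -4.3  84.  110.3] w [ 0.  0. -0.] rows>=3 clock 45.95 j [-0.24  0.63 -0.65  1.52  0.4   1.13 -0.77] g 81.1 pos [557.6 348.2 168.3] yaw 11.39
```

View pics/w26.png

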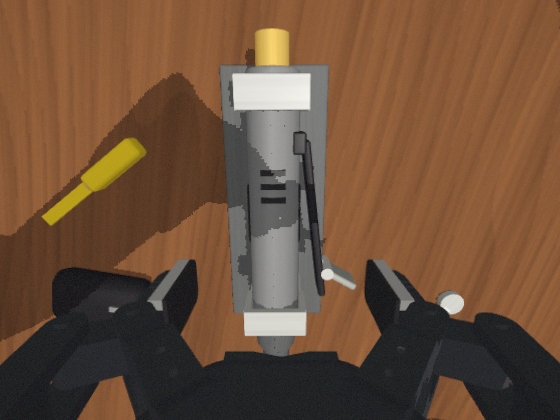

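```bash
python3 -m handwheel '[{"grip":0.9,"tx":-0.5,"ty":-2.5,"tz":30,"wx":0,"wy":0,"wz":0},{"grip":0.9,"tx":-0.5,"ty":-2.5,"tz":60,"wx":0,"wy":0,"wz":0},{"grip":0.9,"tx":-0.5,"ty":-2.5,"tz":85,"wx":0,"wy":0,"wz":0},{"grip":0.9,"tx":-0.5,"ty":-2.5,"tz":105,"wx":0,"wy":0,"wz":0},{"grip":0.9,"tx":-0.5,"ty":-2.5,"tz":110,"wx":0,"wy":0,"wz":0},{"grip":0.9,"tx":-0.5,"ty":-2.5,"tz":110,"wx":0,"wy":0,"wz":0}]';python3 -c "
from h import *
c=snap('wrist','w27.png')
rel(c,[([300,30],78)])
plan(570,265,58,11.4)"
```

```text
clock: 46.7
position: [556.4, 351.5, 58.7]
tool_rot: [0.995, 0.1, 0.0, -0.0]
wrist_force: [0.4, 1.2, 0.9]
grip_width: 80.8
[300, 30] 78 [543.8 452.8] uv -189.0 11.7
tcp uv -87.4 4.3 59.2 yaw 11.45
t [-4.1 87.6  1.1] w [-0.001 -0.001  0.001] rows>=2 clock 46.75 j [-0.27  0.74 -0.6   1.62  0.49  0.94 -0.84] g 81.1 pos [556.6 351.7  59.2] yaw 11.45
```

View pics/w27.png

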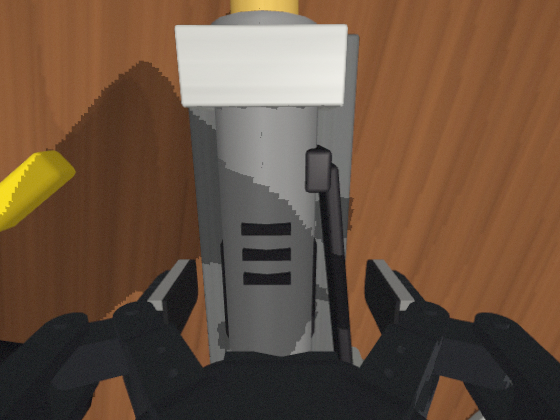

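```bash
python3 -m handwheel '[{"grip":0.5,"tx":0,"ty":0,"tz":0,"wx":0,"wy":0,"wz":0},{"grip":0.3,"tx":0,"ty":0,"tz":0,"wx":0,"wy":0,"wz":0},{"grip":0.2,"tx":0,"ty":0,"tz":0,"wx":0,"wy":0,"wz":0},{"grip":0.1,"tx":0,"ty":0,"tz":0,"wx":0,"wy":0,"wz":0},{"grip":0,"tx":0,"ty":0,"tz":0,"wx":0,"wy":0,"wz":0},{"grip":-0.2,"tx":0,"ty":0,"tz":0,"wx":0,"wy":0,"wz":0}]';python3 -c "
from h import *
c=snap('wrist','w28.png')
plan(570,265,58,11.4)"
```

```text
clock: 47.5
position: [554.7, 351.4, 59.7]
tool_rot: [0.995, 0.1, -0.001, 0.0]
wrist_force: [-5.9, -4.5, 15.5]
grip_width: 45.1
t [-2.2 87.7  1.8] w [0.001 0.001 0.002] rows>=2 clock 47.55 j [-0.27  0.74 -0.6   1.62  0.49  0.94 -0.84] g 45.1 pos [554.7 351.4  59.8] yaw 11.49
```

View pics/w28.png

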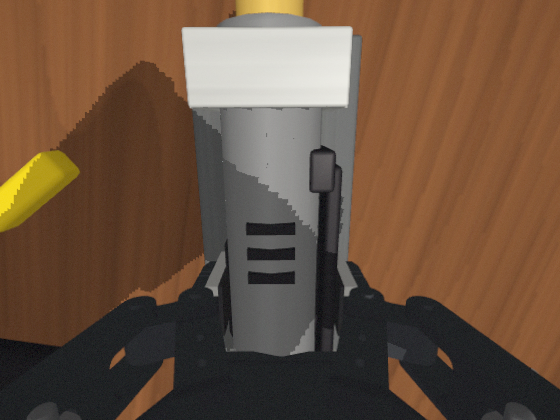

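```bash
for i in 1; do python3 -m handwheel '[{"grip":-1,"tx":0,"ty":0,"tz":0,"wx":0,"wy":0,"wz":0},{"grip":-1,"tx":0,"ty":0,"tz":0,"wx":0,"wy":0,"wz":0},{"grip":-1,"tx":0,"ty":0,"tz":0,"wx":0,"wy":0,"wz":0},{"grip":-1,"tx":0,"ty":0,"tz":0,"wx":0,"wy":0,"wz":0}]'; done
python3 -m handwheel '[{"grip":-1,"tx":0,"ty":0,"tz":0,"wx":0,"wy":0,"wz":0},{"grip":-1,"tx":0,"ty":0,"tz":0,"wx":0,"wy":0,"wz":0},{"grip":-1,"tx":0,"ty":0,"tz":0,"wx":0,"wy":0,"wz":0},{"grip":-1,"tx":0,"ty":0,"tz":0,"wx":0,"wy":0,"wz":0},{"grip":-1,"tx":0,"ty":0,"tz":0,"wx":0,"wy":0,"wz":0},{"grip":-1,"tx":0,"ty":0,"tz":0,"wx":0,"wy":0,"wz":0}]'
python3 -m handwheel '[{"grip":-1,"tx":0,"ty":0,"tz":0,"wx":0,"wy":0,"wz":0},{"grip":-1,"tx":0,"ty":0,"tz":0,"wx":0,"wy":0,"wz":0},{"grip":-1,"tx":0,"ty":0,"tz":0,"wx":0,"wy":0,"wz":0},{"grip":-1,"tx":0,"ty":0,"tz":0,"wx":0,"wy":0,"wz":0},{"grip":-1,"tx":0,"ty":0,"tz":0,"wx":0,"wy":0,"wz":0},{"grip":-1,"tx":0,"ty":0,"tz":0,"wx":0,"wy":0,"wz":0}]'
python3 -m handwheel '[{"grip":-1,"tx":0,"ty":0,"tz":0,"wx":0,"wy":0,"wz":0},{"grip":-1,"tx":0,"ty":0,"tz":0,"wx":0,"wy":0,"wz":0},{"grip":-1,"tx":0,"ty":0,"tz":0,"wx":0,"wy":0,"wz":0},{"grip":-1,"tx":0,"ty":0,"tz":0,"wx":0,"wy":0,"wz":0},{"grip":-1,"tx":0,"ty":0,"tz":0,"wx":0,"wy":0,"wz":0},{"grip":-1,"tx":0,"ty":0,"tz":0,"wx":0,"wy":0,"wz":0}]'
python3 -m handwheel '[{"grip":-1,"tx":0,"ty":0,"tz":0,"wx":0,"wy":0,"wz":0},{"grip":-1,"tx":0,"ty":0,"tz":0,"wx":0,"wy":0,"wz":0},{"grip":-1,"tx":0,"ty":0,"tz":0,"wx":0,"wy":0,"wz":0},{"grip":-1,"tx":0,"ty":0,"tz":0,"wx":0,"wy":0,"wz":0},{"grip":-1,"tx":0,"ty":0,"tz":0,"wx":0,"wy":0,"wz":0},{"grip":-1,"tx":0,"ty":0,"tz":0,"wx":0,"wy":0,"wz":0}]'
python3 -m handwheel '[{"grip":-1,"tx":0,"ty":0,"tz":0,"wx":0,"wy":0,"wz":0},{"grip":-1,"tx":0,"ty":0,"tz":0,"wx":0,"wy":0,"wz":0},{"grip":-1,"tx":0,"ty":0,"tz":0,"wx":0,"wy":0,"wz":0},{"grip":-1,"tx":0,"ty":0,"tz":0,"wx":0,"wy":0,"wz":0},{"grip":-1,"tx":0,"ty":0,"tz":0,"wx":0,"wy":0,"wz":0},{"grip":-1,"tx":0,"ty":0,"tz":0,"wx":0,"wy":0,"wz":0}]'
```

```text
clock: 48.05
position: [554.7, 351.4, 59.7]
tool_rot: [0.995, 0.1, -0.001, 0.0]
wrist_force: [-7.0, -3.6, 14.8]
grip_width: 45.2
clock: 48.8
position: [554.7, 351.4, 59.7]
tool_rot: [0.995, 0.1, -0.001, 0.0]
wrist_force: [-7.4, -3.4, 15.3]
grip_width: 45.7
clock: 49.55
position: [554.7, 351.4, 59.7]
tool_rot: [0.995, 0.1, -0.001, 0.0]
wrist_force: [-7.2, -4.5, 14.7]
grip_width: 45.3
clock: 50.3
position: [554.7, 351.4, 59.7]
tool_rot: [0.995, 0.1, -0.001, 0.0]
wrist_force: [-6.3, -4.9, 15.1]
grip_width: 45.6
clock: 51.05
position: [554.7, 351.4, 59.7]
tool_rot: [0.995, 0.1, -0.001, 0.0]
wrist_force: [-7.2, -3.9, 15.6]
grip_width: 45.3
clock: 51.8
position: [554.7, 351.4, 59.8]
tool_rot: [0.995, 0.1, -0.001, 0.0]
wrist_force: [-7.1, -3.7, 14.5]
grip_width: 45.7
```

```bash
python3 -m handwheel '[{"grip":-1,"tx":0,"ty":0,"tz":0,"wx":0,"wy":0,"wz":0},{"grip":-1,"tx":0,"ty":0,"tz":0,"wx":0,"wy":0,"wz":0},{"grip":-1,"tx":0,"ty":0,"tz":0,"wx":0,"wy":0,"wz":0},{"grip":-1,"tx":0,"ty":0,"tz":0,"wx":0,"wy":0,"wz":0},{"grip":-1,"tx":0,"ty":0,"tz":0,"wx":0,"wy":0,"wz":0},{"grip":-1,"tx":0,"ty":0,"tz":0,"wx":0,"wy":0,"wz":0},{"grip":-1,"tx":0,"ty":0,"tz":0,"wx":0,"wy":0,"wz":0},{"grip":-1,"tx":0,"ty":0,"tz":0,"wx":0,"wy":0,"wz":0},{"grip":-1,"tx":0,"ty":0,"tz":0,"wx":0,"wy":0,"wz":0},{"grip":-1,"tx":0,"ty":0,"tz":0,"wx":0,"wy":0,"wz":0},{"grip":-1,"tx":0,"ty":0,"tz":0,"wx":0,"wy":0,"wz":0},{"grip":-1,"tx":0,"ty":0,"tz":0,"wx":0,"wy":0,"wz":0},{"grip":-1,"tx":0,"ty":0,"tz":0,"wx":0,"wy":0,"wz":0},{"grip":-1,"tx":0,"ty":0,"tz":0,"wx":0,"wy":0,"wz":0},{"grip":-1,"tx":0,"ty":0,"tz":0,"wx":0,"wy":0,"wz":0},{"grip":-1,"tx":0,"ty":0,"tz":0,"wx":0,"wy":0,"wz":0},{"grip":-1,"tx":0,"ty":0,"tz":0,"wx":0,"wy":0,"wz":0},{"grip":-1,"tx":0,"ty":0,"tz":0,"wx":0,"wy":0,"wz":0},{"grip":-1,"tx":0,"ty":0,"tz":0,"wx":0,"wy":0,"wz":0},{"grip":-1,"tx":0,"ty":0,"tz":0,"wx":0,"wy":0,"wz":0}]'
python3 -m handwheel '[{"grip":0.9,"tx":0,"ty":0,"tz":0,"wx":0,"wy":0,"wz":0},{"grip":0.9,"tx":0,"ty":0,"tz":0,"wx":0,"wy":0,"wz":0},{"grip":0.9,"tx":0,"ty":0,"tz":0,"wx":0,"wy":0,"wz":0},{"grip":0.9,"tx":0,"ty":0,"tz":0,"wx":0,"wy":0,"wz":0},{"grip":0.9,"tx":0,"ty":0,"tz":0,"wx":0,"wy":0,"wz":0},{"grip":0.9,"tx":0,"ty":0,"tz":0,"wx":0,"wy":0,"wz":0}]';python3 -c "
from h import *
c=snap('wrist','w29.png')
rel(c,[([300,30],78)])"
```

```text
clock: 54.3
position: [554.7, 351.4, 59.8]
tool_rot: [0.995, 0.1, -0.001, 0.0]
wrist_force: [-7.1, -3.4, 14.8]
grip_width: 45.6
clock: 55.05
position: [556.1, 351.3, 58.2]
tool_rot: [0.995, 0.1, -0.0, 0.0]
wrist_force: [0.2, -0.1, 0.2]
grip_width: 80.8
[300, 30] 78 [543.6 452.5] uv -188.8 11.4
tcp uv -87.1 3.7 58.2 yaw 11.46
```

View pics/w29.png

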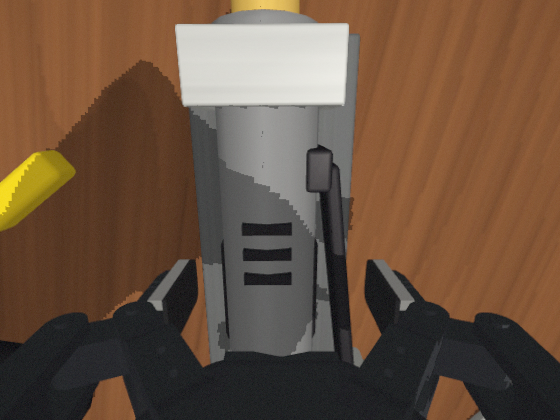

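```bash
python3 -m handwheel '[{"grip":0.9,"tx":0,"ty":0,"tz":-40,"wx":0,"wy":0,"wz":0},{"grip":0.9,"tx":0,"ty":0,"tz":-80,"wx":0,"wy":0,"wz":0},{"grip":-1,"tx":10,"ty":20,"tz":-100,"wx":0,"wy":0,"wz":0},{"grip":-1,"tx":36,"ty":60,"tz":-100,"wx":0,"wy":0,"wz":0},{"grip":-1,"tx":62,"ty":90,"tz":-100,"wx":0,"wy":0,"wz":0},{"grip":-1,"tx":62,"ty":90,"tz":-80,"wx":0,"wy":0,"wz":0},{"grip":-1,"tx":62,"ty":90,"tz":-60,"wx":0,"wy":0,"wz":0},{"grip":-1,"tx":62,"ty":90,"tz":-60,"wx":0,"wy":0,"wz":0}]';python3 -c "
from h import *
c=snap('wrist','w30.png')
rel(c,[([300,30],78)])"
```

```text
clock: 56.1
position: [632.4, 275.8, 115.8]
tool_rot: [0.995, 0.101, -0.002, 0.001]
wrist_force: [-0.1, 0.4, -0.1]
grip_width: -0.3
[300, 30] 78 [619.6 392.6] uv -115.0 74.0
tcp uv 1.6 64.4 117.2 yaw 11.58
```

View pics/w30.png

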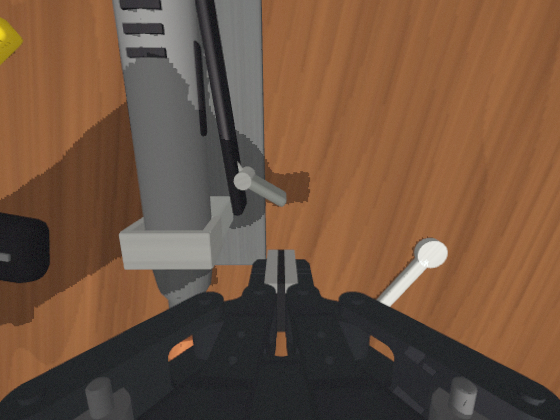

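```bash
python3 -m handwheel '[{"grip":-1,"tx":1.5,"ty":0,"tz":20,"wx":0,"wy":0,"wz":0},{"grip":-1,"tx":1.5,"ty":0,"tz":40,"wx":0,"wy":0,"wz":0},{"grip":-1,"tx":1.5,"ty":0,"tz":48,"wx":0,"wy":0,"wz":0},{"grip":-1,"tx":1.5,"ty":-4,"tz":48,"wx":0,"wy":0,"wz":0},{"grip":-1,"tx":1.5,"ty":-8,"tz":48,"wx":0,"wy":0,"wz":0},{"grip":-1,"tx":1.5,"ty":-12,"tz":48,"wx":0,"wy":0,"wz":0},{"grip":-1,"tx":1.5,"ty":-16,"tz":48,"wx":0,"wy":0,"wz":0},{"grip":-1,"tx":1.5,"ty":-20,"tz":48,"wx":0,"wy":0,"wz":0},{"grip":-1,"tx":1.5,"ty":-24,"tz":48,"wx":0,"wy":0,"wz":0},{"grip":-1,"tx":1.5,"ty":-28,"tz":48,"wx":0,"wy":0,"wz":0},{"grip":-1,"tx":1.5,"ty":-28,"tz":48,"wx":0,"wy":0,"wz":0}]';python3 -c "
from h import *
c=snap('wrist','w31.png')
rel(c,[([300,30],78)])"
```

```text
clock: 57.52
position: [630.3, 303.9, 70.3]
tool_rot: [0.995, 0.1, -0.0, -0.0]
wrist_force: [-0.3, 0.5, -0.5]
grip_width: -0.3
[300, 30] 78 [617.7 408.3] uv -130.8 75.3
tcp uv -25.7 67.0 70.2 yaw 11.49
```

View pics/w31.png

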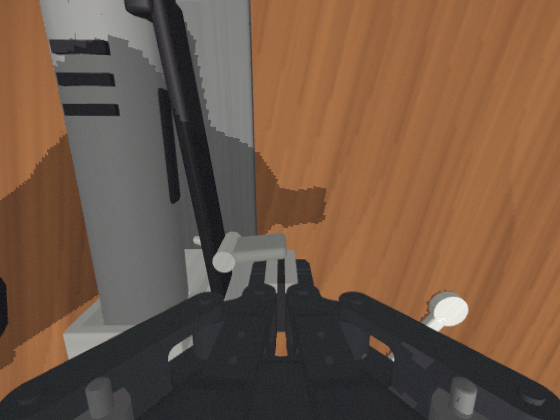

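```bash
python3 -m handwheel '[{"grip":-1,"tx":0,"ty":-3,"tz":0,"wx":0,"wy":0,"wz":0},{"grip":-1,"tx":0,"ty":-6,"tz":0,"wx":0,"wy":0,"wz":0},{"grip":-1,"tx":0,"ty":-9,"tz":0,"wx":0,"wy":0,"wz":0},{"grip":-1,"tx":0,"ty":-9,"tz":0,"wx":0,"wy":0,"wz":0}]';python3 -m handwheel '[{"grip":-1,"tx":0,"ty":-3,"tz":0,"wx":0,"wy":0,"wz":0},{"grip":-1,"tx":0,"ty":-3,"tz":0,"wx":0,"wy":0,"wz":0}]';python3 -c "
from h import *
c=snap('wrist','w32.png')
rel(c,[([300,30],78)])"
```

```text
clock: 58.08
position: [628.7, 312.5, 70.3]
tool_rot: [0.995, 0.1, -0.0, -0.0]
wrist_force: [0.6, -0.5, 0.0]
grip_width: 0.0
clock: 58.32
position: [628.3, 315.1, 70.3]
tool_rot: [0.995, 0.1, 0.0, -0.0]
wrist_force: [0.5, -1.1, -1.1]
grip_width: -0.1
[300, 30] 78 [615.8 419.6] uv -142.2 75.7
tcp uv -37.3 67.3 70.3 yaw 11.46
```

View pics/w32.png

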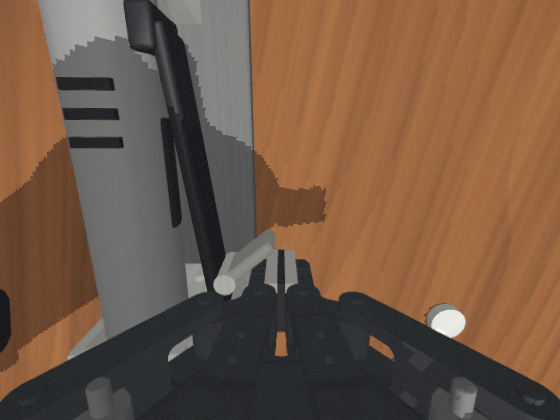

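```bash
python3 -m handwheel '[{"grip":-1,"tx":0,"ty":-2,"tz":0,"wx":0,"wy":0,"wz":0},{"grip":-1,"tx":0,"ty":-3,"tz":0,"wx":0,"wy":0,"wz":0},{"grip":-1,"tx":0,"ty":-3,"tz":0,"wx":0,"wy":0,"wz":0}]';python3 -m handwheel '[{"grip":-1,"tx":0,"ty":-3,"tz":0,"wx":0,"wy":0,"wz":0},{"grip":-1,"tx":0,"ty":-3,"tz":0,"wx":0,"wy":0,"wz":0}]';python3 -m handwheel '[{"grip":-1,"tx":0,"ty":-3,"tz":0,"wx":0,"wy":0,"wz":0},{"grip":-1,"tx":0,"ty":-3,"tz":0,"wx":0,"wy":0,"wz":0}]'
```

```text
clock: 58.75
position: [628.1, 317.2, 70.3]
tool_rot: [0.995, 0.1, 0.0, 0.0]
wrist_force: [1.9, -4.6, 0.2]
grip_width: 0.1
clock: 59.0
position: [628.4, 318.4, 70.1]
tool_rot: [0.995, 0.099, 0.0, 0.002]
wrist_force: [3.8, -9.0, 1.8]
grip_width: 0.1
clock: 59.25
position: [628.9, 319.5, 70.0]
tool_rot: [0.995, 0.098, 0.001, 0.003]
wrist_force: [6.5, -12.5, 1.6]
grip_width: -0.0
```

```bash
python3 -m handwheel '[{"grip":-1,"tx":0,"ty":12,"tz":0,"wx":0,"wy":0,"wz":0},{"grip":-1,"tx":0,"ty":30,"tz":0,"wx":0,"wy":0,"wz":0},{"grip":-0.5,"tx":0,"ty":38,"tz":-30,"wx":0,"wy":0,"wz":0},{"grip":0.5,"tx":-10,"ty":42,"tz":-80,"wx":0,"wy":0,"wz":0},{"grip":0.9,"tx":-40,"ty":42,"tz":-120,"wx":0,"wy":0,"wz":0},{"grip":0.9,"tx":-64,"ty":42,"tz":-120,"wx":0,"wy":0,"wz":0},{"grip":0.9,"tx":-64,"ty":42,"tz":-120,"wx":0,"wy":0,"wz":0},{"grip":0.9,"tx":-64,"ty":42,"tz":-120,"wx":0,"wy":0,"wz":0}]';python3 -c "
from h import *
c=snap('wrist','w33.png')
plan(556.3,350.8,168,11.4)
rel(c,[([300,30],78)])"
```

```text
clock: 60.25
position: [572.6, 269.3, 190.1]
tool_rot: [0.995, 0.1, -0.0, 0.0]
wrist_force: [1.0, -0.2, 0.4]
grip_width: 81.1
t [ -0.  -83.   21.8] w [0. 0. 0.] rows>=2 clock 60.3 j [-0.09  0.57 -0.67  1.56  0.38  1.14 -0.64] g 81.5 pos [572.8 269.4 189.8] yaw 11.41
[300, 30] 78 [560.5 406.2] uv -140.0 18.9
tcp uv -3.5 3.8 189.8 yaw 11.41
```

View pics/w33.png

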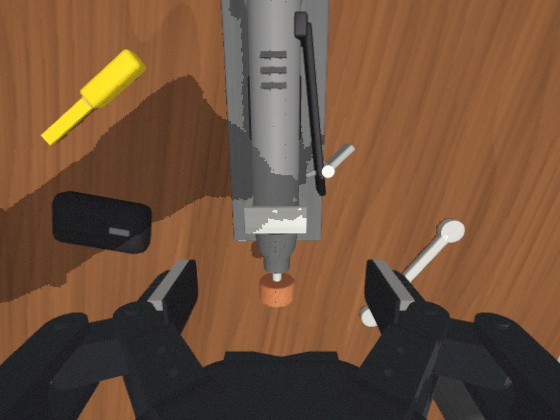

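```bash
python3 -c "
from h import *
c=load('w33');rel(c,[([328,171],90),([352.5,148],89)])"
python3 -m handwheel '[{"grip":0.9,"tx":2,"ty":-45,"tz":0,"wx":0,"wy":0,"wz":0},{"grip":0.9,"tx":2,"ty":-83,"tz":0,"wx":0,"wy":0,"wz":0},{"grip":0.9,"tx":2,"ty":-83,"tz":22,"wx":0,"wy":0,"wz":0},{"grip":0.9,"tx":2,"ty":-83,"tz":50,"wx":0,"wy":0,"wz":0},{"grip":0.9,"tx":2,"ty":-83,"tz":80,"wx":0,"wy":0,"wz":0},{"grip":0.9,"tx":2,"ty":-83,"tz":105,"wx":0,"wy":0,"wz":0},{"grip":0.9,"tx":2,"ty":-83,"tz":125,"wx":0,"wy":0,"wz":0},{"grip":0.9,"tx":2,"ty":-83,"tz":131,"wx":0,"wy":0,"wz":0},{"grip":0.9,"tx":2,"ty":-83,"tz":131,"wx":0,"wy":0,"wz":0}]';python3 -c "
from h import *
c=snap('wrist','w34.png')
rel(c,[([300,30],78)])"
```

```text
[328, 171] 90 [604.3 309.9] uv -37.0 42.7
[352.5, 148] 89 [619.  331.3] uv -55.1 61.4
tcp uv -3.5 3.8 189.8 yaw 11.41
clock: 61.42
position: [557.8, 351.8, 59.3]
tool_rot: [0.995, 0.1, -0.0, -0.0]
wrist_force: [0.2, -0.2, -0.4]
grip_width: 81.3
[300, 30] 78 [545.2 453.3] uv -189.2 13.2
tcp uv -87.4 5.7 59.9 yaw 11.45
```

View pics/w34.png

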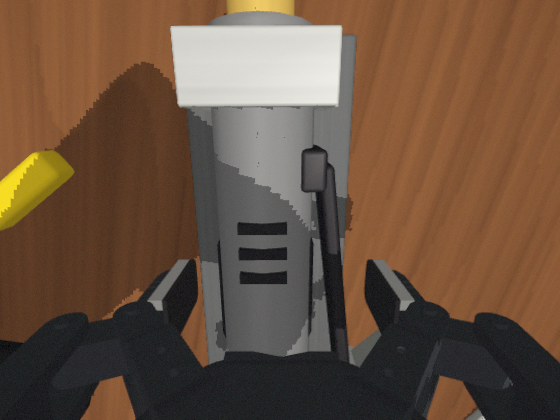

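```bash
python3 -m handwheel '[{"grip":0.5,"tx":0,"ty":0,"tz":0,"wx":0,"wy":0,"wz":0},{"grip":0.3,"tx":0,"ty":0,"tz":0,"wx":0,"wy":0,"wz":0},{"grip":0.2,"tx":0,"ty":0,"tz":0,"wx":0,"wy":0,"wz":0},{"grip":0.1,"tx":0,"ty":0,"tz":0,"wx":0,"wy":0,"wz":0},{"grip":0,"tx":0,"ty":0,"tz":0,"wx":0,"wy":0,"wz":0},{"grip":-0.2,"tx":0,"ty":0,"tz":0,"wx":0,"wy":0,"wz":0}]';python3 -m handwheel '[{"grip":-0.4,"tx":0,"ty":0,"tz":0,"wx":0,"wy":0,"wz":0},{"grip":-0.4,"tx":0,"ty":0,"tz":0,"wx":0,"wy":0,"wz":0},{"grip":-0.4,"tx":0,"ty":0,"tz":0,"wx":0,"wy":0,"wz":0},{"grip":-0.4,"tx":0,"ty":0,"tz":0,"wx":0,"wy":0,"wz":0},{"grip":-0.4,"tx":0,"ty":0,"tz":0,"wx":0,"wy":0,"wz":0}]'; python3 -c "
from h import *
c=snap('wrist','w35.png')
rel(c,[([300,30],78)])"; python3 -m handwheel '[{"grip":-0.4,"tx":0,"ty":0,"tz":0,"wx":0,"wy":0,"wz":0},{"grip":-0.4,"tx":0,"ty":0,"tz":0,"wx":0,"wy":0,"wz":0},{"grip":-0.4,"tx":0,"ty":0,"tz":0,"wx":0,"wy":0,"wz":0},{"grip":-0.4,"tx":0,"ty":0,"tz":0,"wx":0,"wy":0,"wz":0},{"grip":-0.4,"tx":0,"ty":0,"tz":0,"wx":0,"wy":0,"wz":0}]'
```

```text
clock: 62.22
position: [556.4, 351.5, 60.7]
tool_rot: [0.995, 0.1, -0.0, 0.0]
wrist_force: [-7.7, -4.7, 13.4]
grip_width: 49.0
clock: 62.85
position: [556.4, 351.6, 60.7]
tool_rot: [0.995, 0.1, -0.0, 0.0]
wrist_force: [-8.5, -4.0, 13.0]
grip_width: 48.6
[300, 30] 78 [543.8 453.4] uv -189.6 11.8
tcp uv -87.3 4.0 60.7 yaw 11.5
clock: 63.52
position: [556.4, 351.6, 60.7]
tool_rot: [0.995, 0.1, -0.001, 0.0]
wrist_force: [-8.1, -4.4, 12.7]
grip_width: 48.3
```

View pics/w35.png

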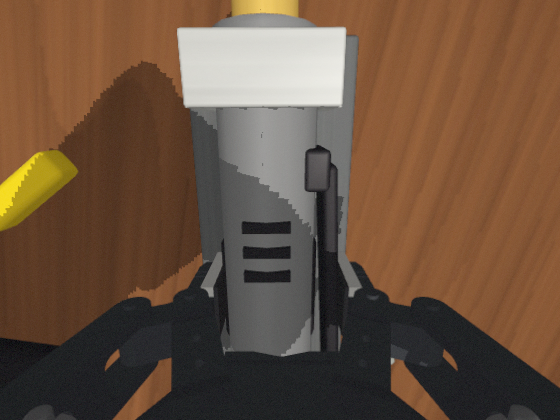

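```bash
python3 -m handwheel '[{"grip":-0.4,"tx":0,"ty":0,"tz":0,"wx":0,"wy":0,"wz":0},{"grip":-0.4,"tx":0,"ty":0,"tz":0,"wx":0,"wy":0,"wz":0},{"grip":-0.4,"tx":0,"ty":0,"tz":0,"wx":0,"wy":0,"wz":0},{"grip":-0.4,"tx":0,"ty":0,"tz":0,"wx":0,"wy":0,"wz":0},{"grip":-0.4,"tx":0,"ty":0,"tz":0,"wx":0,"wy":0,"wz":0},{"grip":-0.4,"tx":0,"ty":0,"tz":0,"wx":0,"wy":0,"wz":0}]'; python3 -m handwheel '[{"grip":0.9,"tx":0,"ty":0,"tz":0,"wx":0,"wy":0,"wz":0},{"grip":0.9,"tx":0,"ty":0,"tz":0,"wx":0,"wy":0,"wz":0},{"grip":0.9,"tx":0,"ty":0,"tz":0,"wx":0,"wy":0,"wz":0},{"grip":0.9,"tx":0,"ty":0,"tz":0,"wx":0,"wy":0,"wz":0},{"grip":0.9,"tx":0,"ty":0,"tz":0,"wx":0,"wy":0,"wz":0},{"grip":0.9,"tx":0,"ty":0,"tz":-30,"wx":0,"wy":0,"wz":0},{"grip":0.9,"tx":0,"ty":0,"tz":-75,"wx":0,"wy":0,"wz":0},{"grip":0.9,"tx":0,"ty":0,"tz":-130,"wx":0,"wy":0,"wz":0},{"grip":0.9,"tx":0,"ty":60,"tz":-180,"wx":0,"wy":0,"wz":0},{"grip":0.9,"tx":0,"ty":90,"tz":-180,"wx":0,"wy":0,"wz":0},{"grip":0.9,"tx":0,"ty":90,"tz":-180,"wx":0,"wy":0,"wz":0},{"grip":0.9,"tx":0,"ty":90,"tz":-180,"wx":0,"wy":0,"wz":0}]';python3 -c "
from h import *
c=snap('wrist','w36.png');c=snap('top','t6.png');c=snap('scene','s6.png')
im=cv2.imread('pics/t6.png');cv2.imwrite('pics/t6z.png',cv2.resize(im[165:255,380:490],None,fx=6,fy=6,interpolation=cv2.INTER_CUBIC))
print(sensors.sense()['clock'])"
```

```text
clock: 64.28
position: [556.4, 351.6, 60.7]
tool_rot: [0.995, 0.1, -0.001, 0.0]
wrist_force: [-7.4, -4.3, 13.5]
grip_width: 48.7
clock: 65.78
position: [575.1, 263.7, 239.2]
tool_rot: [0.995, 0.1, -0.0, -0.0]
wrist_force: [0.5, 1.3, -0.4]
grip_width: 81.1
65.925
```

View pics/w36.png

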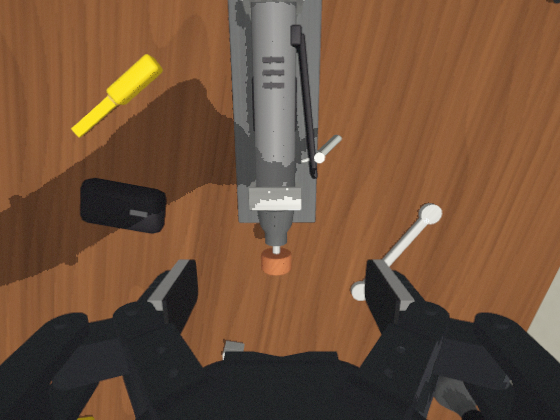

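View pics/t6.png

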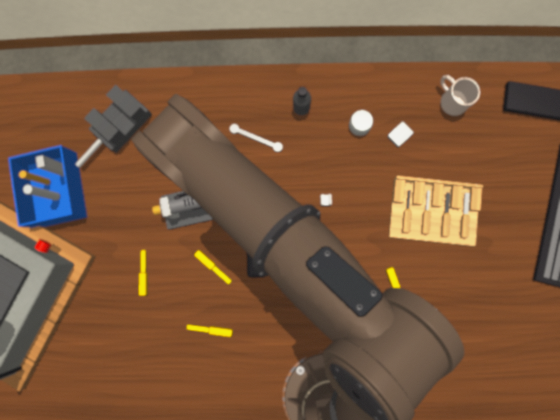

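View pics/t6z.png

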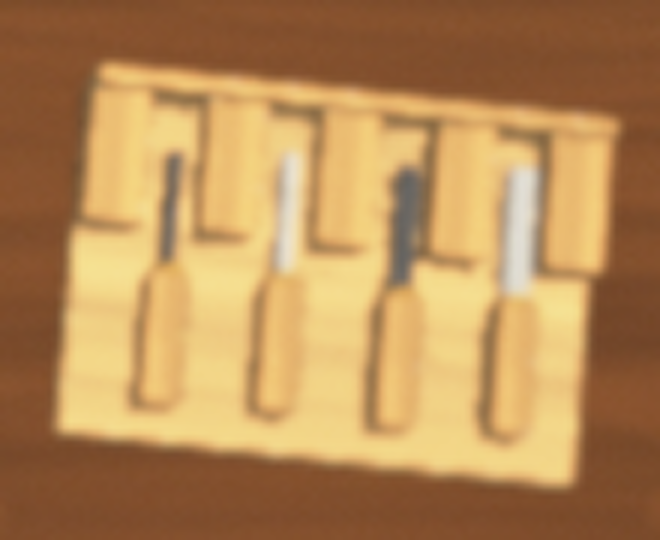

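```bash
python3 -c "
from h import *
print(workorder.job_done())"
```

```text
the job is handed in; nothing more can be done
None
```

I put all four files in the rack, then did both paddle checks in the order asked, and handed the job in at about 66 s. The hand-in reports no verdict.

- **Files:** All four lie flat, one to a slot, with the blades between the ribs and the handles on the ledge. The file in the slot nearest the grinder was found about 30 mm back after I let it go. The cause was probably the expected knock, though I did not see it happen. I gripped it again and put it right before touching the grinder. Re-seating it pressed about 23 N down at the wrist, within the limits.
- **Lever forward:** It measured 0.52 rad ahead of square to the barrel, which is its full-forward stop once the paddle's stand-off is counted.
- **Squeeze, unlocked:** The gripper read 45.4 mm, which is the 47 mm home width because this reading runs about 2 mm low. I held it for about 7 s, and it sprang out when released.
- **Squeeze, locked:** With the lever back where it started, the gripper stopped at 48.6 mm for about 2 s, so the paddle was blocked. I then let go.
- **Last pictures:** The paddle is out and the lever is back. The wrench, vee block, tin, coupon and mouse look unmoved, as do the yellow files. The arm hides part of one yellow file in the last top view. The robot is clear of everything.

I only read the grip about every 0.7 s or slower, so a brief slackening between readings could have gone unseen, and I saw none. No check disagreed with the result.

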